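# Pack the mason's tool box and pin it shut

### The arm

A 6-joint arm with a two-finger parallel gripper is mounted at the origin on the work surface. World frame = base frame: x ahead of the robot, y to its left, z up, the work surface at z = 0. Lengths are in m, angles in rad, forces in N, time in s.
With the tool pointing down it reaches from about 0.35 to 0.95 m from the base axis. Payload 17.4 kg.
Tool frame: the origin (TCP) lies midway between the tips of the shut fingers; the grasp point (between the pads) lies 19 mm behind it; z points along the fingers, y is the direction in which the jaws open and shut (so a half turn about z gives the same grasp; the last joint's range is limited). The gripper opens to 93 mm and grips with 3 to 60 N. Pads are 15 mm wide; open, the fingers measure 128 mm over their backs; the gripper's body (75 mm by 188 mm) begins 65 mm behind the grasp point.
Start: joints at [-1.339, 0.116, 1.442, -0, 1.584, -0.038], TCP at [0.18, -0.651, 0.219] pointing down, gripper open.
Joint ranges: [-2.83, 2.83], [-0.83, 2.19], [0.07, 2.5], [-1.14, 4.28], [0.01, 3], [-2.97, 2.97]. Speed limits (rad/s): [1.89, 1.89, 2.22, 3.14, 3.14, 3.14].

### API

Orientations are given as a unit quaternion [x, y, z, w].
In Python, from rig import * gives the robot as it stands.
- The arm moves only by the tool drive_tool, never from a script. Its argument "increments" is a list of rows, each an object of numbers: "gripper": the opening, from 0 (shut) to 1 (fully open); "x", "y", "z": the shift along the tool's x, y, z each as a share of 5 cm, from -1 to 1; "ax", "ay", "az": the turn, a rotation vector about the tool's x, y, z each as a share of 0.15 rad, from -1 to 1. A call has 1 to 12 rows; each row shifts and turns the commanded pose from where the row before left it, along the tool's axes as they then stand; what a row does not reach is not made up. A row lasts 1/8 s, in which the tool goes at most 62.5 mm and 10.7 degrees, less where a joint would pass 70% of its speed; a pose out of reach is approached as far as the arm can. A call with a number of a shift or a turn outside -1 to 1 is refused whole. A call with a gripper value outside its range is refused whole. The fingers move at their own pace and stop on an object; "grip_force" is the grip in N (left out, the last holds). Time passes only in rows, so rows that do not move let the fingers close. It gives the time, the measured TCP pose, the force and the opening at its end, in the units of the state.
- get_state(): the state, without advancing time (a new reading comes with each control period).
- snapshot(name): name is "scene" or "top" or "wrist"; returns a dict with "frame" (400x640x3 uint8, red, green, blue), "fx", "fy", "cx", "cy" (pixels), "R" (3x3) and "t" (3): a world point X has camera coordinates R X + t; the wrist camera has in their place "mount" (4x4, takes a point from camera to tool coordinates, whose origin is the TCP and whose axes are the flange's). Camera axes: x right, y down, z forward; pixel columns grow to the right and rows downward; lengths in m; the calibration is good to about 2 mm. A picture is of the moment at which its call begins: read the wrist's pose just before it. There is no depth.
- sign_off(): hands the job in, once; it reports no verdict.
Trained networks look in a picture, given as the dict that the camera call returned (one of the last four; its "shot" number tells which), for a name from the list of things; names that differ only in an ending like _2 or _b are one class to them, and where a whole thing is asked for, a point or a joint stands for the part that bears it (a point fixed in the world has none). Each returns a list of dicts, best first, with "p" (0 to 1); they miss things now and then, are a little off and sometimes report something else, mostly with a low value. They report only what shows in the picture. A call takes as long as a camera call. They do not tell look-alikes from the thing itself.
- silhouettes(picture, name): "region" (400x640 bool, what is visible of it) and "box" ([left, top, right, bottom] in pixels, round what is visible of it).
The state is a dict: "time": time; "joints": joint angles; "qd": joint speeds; "tau": joint torques, N m; "tool_pos": TCP position; "ee_rot": TCP orientation; "wrist_force": force on the tool from outside, world axes, zero at the start; "moment": the same for the moment, N m; "gripper_width": finger opening in m.
Only numpy, scipy, OpenCV 4.12 (cv2) and the standard library are available. Lean on these libraries where they do the work, as an engineer would, in place of code of your own. Each camera call takes 0.05 s, during which the arm holds its last target.

### The job

Raise the blue tool box's lid well up so that it stays open, then put every chisel on the bench into the long bay and every rubbing block into the short bay. With all of them in, lower the lid fully shut without slamming it, push the red-handled retaining pin through both ears and the lid's tongue until its handle is home against the ear, and leave it there. Leave the tin, hammer, brush, marble offcut, pot and rule where they are.

Things in the scene. Friction and masses are not known exactly. Their poses are not given: they have to be found in the camera images.
- box: blue tool box fixed to the bench, outside 170 (x) x 300 (y) x 80 mm high without lid, walls 5 mm, inner floor 6 mm up. Origin: centre of its underside; x from its front to its hinge side, y to the left, z up. A 5 mm partition (centre y = -33.5 mm, top 74 mm up) divides it into a long and a short bay. Two steel ears stand on its front (see clevis). Placed anew at each start.
- lid (a joint): lid angle, rad: 0 shut, up to 1.85 leaning back. Hinged on the box's far (+x) rim. Stiff hinge: the lid stays where it is left; swinging it takes 2 to 12 N at the grip. May start ajar (up to 0.3). Covers the whole box, top 9 mm above the rim when shut. A yellow tongue on its front edge, 10 mm thick with a 13 mm hole, comes between the ears, holes in line, when shut.
- lid_hinge (a point): point on the hinge line (parallel to the box's y), at the middle of the box's far rim, 80 mm above the bench; fixed to the box, same axes.
- lid_grip (a point): middle of the lid's orange grip: a round bar 18 mm thick sticking out 75 mm sideways (box +y) from the lid's left edge near its front; 155 mm from the hinge line and 5 mm above it when shut (85 mm above the bench). Turns with the lid; the bar may turn between the fingers as the lid swings.
- chisel_bay (a point): centre of the floor of the long bay: 160 mm (x) x 176 mm (box y -31 to +145 mm), box axes.
- block_bay (a point): centre of the floor of the short bay: 160 mm (x) x 109 mm (box y -145 to -36 mm), box axes.
- clevis (a point): fixed point midway between the two ears on the axis of their 13 mm holes (along box y), 72 mm above the bench, 47 mm ahead of the front wall. Each ear is 10 mm thick, 36 x 36 mm about its hole, inner face 9 mm and outer face 19 mm from this point; ear tops 90 mm above the bench. The lid's tongue takes the middle 10 mm.
- pin: loose retaining pin lying on the bench: red square handle 60 mm long (x), 26 x 26 mm, and a 10 mm thick steel shaft sticking out 61 mm from one end, its last 10 mm tapered. Origin: centre of the handle; x along the shaft to the tip. 60 g. It may go in from either side.
- pin_mid (a point): point on the shaft's axis 19 mm ahead of the handle's end face; it coincides with clevis when the pin is fully home (handle against the outer face of an ear).
- pin_tip (a point): tip of the pin, 91 mm from the handle's centre.
- chisel1: stone chisel lying flat, 145 mm long overall, blue shank; square shank 18 x 18 mm, 30 mm wide flat steel blade (10 mm thick) over the last 40 mm at +x. Origin: middle of the length, on the underside; x along the chisel towards the blade, z up. About 0.22 kg. May be absent (None).
- chisel2: stone chisel lying flat, 145 mm long overall, yellow shank; square shank 18 x 18 mm, 24 mm wide flat steel blade (10 mm thick) over the last 40 mm at +x. Origin: middle of the length, on the underside; x along the chisel towards the blade, z up. About 0.22 kg. May be absent (None).
- chisel3: stone chisel lying flat, 145 mm long overall, dark steel shank; square shank 18 x 18 mm, 18 mm wide flat steel blade (10 mm thick) over the last 40 mm at +x. Origin: middle of the length, on the underside; x along the chisel towards the blade, z up. About 0.22 kg. May be absent (None).
- block1: green rubbing block (abrasive stone), 85 (x) x 45 (y) x 32 (z) mm, about 0.25 kg. Origin: centre of the underside. May be absent (None).
- block2: red-brown rubbing block (abrasive stone), 85 (x) x 45 (y) x 32 (z) mm, about 0.25 kg. Origin: centre of the underside. May be absent (None).
- tin: bystander: paint tin, 60 mm across, 70 mm tall; origin at its underside.
- mallet: bystander: hammer with wooden handle, 240 mm long, lying on the left.
- brush: bystander: flat brush with wooden handle, 170 mm long, lying behind the tools.
- offcut: bystander: white marble offcut 70 x 50 x 40 mm.
- jar: bystander: white open pot, 72 mm across, 70 mm tall.
- rule: bystander: aluminium rule 200 x 28 x 5 mm, lying right of the box.
Not all that is in view belongs to the job. Several things look just like the pin: the one meant starts farthest to the robot's right. Of the things that look like the block1, the larger one is meant.

How it is judged:
On the way, in this order (a step that is already met when the one before it is completed fails the run):
1. the lid is raised well open (over 1.2 rad) (value of joint lid above 1.2 rad), for 0.2 s.
2. with the lid still up, every chisel present is in the long bay and every block present in the short bay, let go (x of chisel1 in the frame of box between -0.08 and 0.08 m and y of chisel1 in the frame of box between -0.03 and 0.145 m and z of chisel1 in the frame of box between -0.005 and 0.055 m and x of chisel2 in the frame of box between -0.08 and 0.08 m and y of chisel2 in the frame of box between -0.03 and 0.145 m and z of chisel2 in the frame of box between -0.005 and 0.055 m and x of chisel3 in the frame of box between -0.08 and 0.08 m and y of chisel3 in the frame of box between -0.03 and 0.145 m and z of chisel3 in the frame of box between -0.005 and 0.055 m and x of block1 in the frame of box between -0.08 and 0.08 m and y of block1 in the frame of box between -0.145 and -0.036 m and z of block1 in the frame of box between -0.005 and 0.055 m and x of block2 in the frame of box between -0.08 and 0.08 m and y of block2 in the frame of box between -0.145 and -0.036 m and z of block2 in the frame of box between -0.005 and 0.055 m and value of joint lid above 1 rad and contact force between the fingers and chisel1 below 0.1 N and contact force between the fingers and chisel2 below 0.1 N and contact force between the fingers and chisel3 below 0.1 N and contact force between the fingers and block1 below 0.1 N and contact force between the fingers and block2 below 0.1 N), for 0.2 s.
3. the lid is shut (within 0.03 rad) (value of joint lid below 0.03 rad), for 0.2 s.
4. the pin is through ears and tongue, handle home (distance between pin_mid and clevis below 0.007 m and angle between the x axis of pin and the y axis of box, either way round below 0.18 rad and value of joint lid below 0.03 rad), for 0.2 s.
At the end, for the whole second after the job is handed in: chisels present lie in the long bay, blocks present in the short bay (origins between the bay walls, under 55 mm up), lid shut within 0.03 rad, pin through both ears and tongue: pin_mid within 7 mm of clevis, in line within 0.18 rad, at rest (all of step 4 and x of chisel1 in the frame of box between -0.08 and 0.08 m and y of chisel1 in the frame of box between -0.03 and 0.145 m and z of chisel1 in the frame of box between -0.005 and 0.055 m and x of chisel2 in the frame of box between -0.08 and 0.08 m and y of chisel2 in the frame of box between -0.03 and 0.145 m and z of chisel2 in the frame of box between -0.005 and 0.055 m and x of chisel3 in the frame of box between -0.08 and 0.08 m and y of chisel3 in the frame of box between -0.03 and 0.145 m and z of chisel3 in the frame of box between -0.005 and 0.055 m and x of block1 in the frame of box between -0.08 and 0.08 m and y of block1 in the frame of box between -0.145 and -0.036 m and z of block1 in the frame of box between -0.005 and 0.055 m and x of block2 in the frame of box between -0.08 and 0.08 m and y of block2 in the frame of box between -0.145 and -0.036 m and z of block2 in the frame of box between -0.005 and 0.055 m and linear speed of pin below 0.03 m/s); the robot touches nothing.
It fails at once if the lid is slammed (falls or is swung shut faster than 3 rad/s) (velocity of joint lid below -3 rad/s).
It fails at once if a bystander (tin, hammer, brush, offcut, pot, rule) is moved more than 5 cm (distance of any of tin, mallet, brush, offcut, jar, rule from where it was at the start of the episode above 0.05 m).
Of chisel1, chisel2, chisel3, block1, block2 only 3 to 5 are there at a start; the rules pass over those that are not, and their reading is None.
At some moment in a run one of chisel1, chisel2, chisel3, block1, block2, pin may be knocked a few centimetres aside while the robot is not near it.
Once in a run the grip may slacken for a moment while it holds something.
It also fails if it takes over 210 s, if anything falls off the work surface, if the arm or the gripper's body presses on something with over 40 N, if the wrist force passes 120 N, or if a joint passes its speed limit or range.

## Working session

There is one attempt and no reset: what is moved stays moved. The work goes in short steps, Python scripts to look and compute and a tool call to move; the robot and the scene stay as the last step left them, time stands still between calls to the robot, and variables do not carry over. Pictures are saved under pics/ and viewed, and the job is handed in when it is done.

Besides the shell and the picture viewer there is one more tool, called after "Call:" by a JSON object that holds its "api" and its "payload". drive_tool: Moves the arm, as the interface text tells. Its arguments: {"type":"object","properties":{"increments":{"type":"array","items":{"type":"object","properties":{"gripper":{"type":"number"},"x":{"type":"number"},"y":{"type":"number"},"z":{"type":"number"},"ax":{"type":"number"},"ay":{"type":"number"},"az":{"type":"number"}}}},"grip_force":{"type":"number"}},"required":["increments"]}

```bash
ls; mkdir -p pics
cat > h.py <<'E'
from rig import *
import numpy as np, cv2
from scipy.spatial.transform import Rotation as Ro
def save(s,n,crop=None,sc=1):
    f=s["frame"]
    if crop: f=f[crop[1]:crop[3],crop[0]:crop[2]]
    f=cv2.resize(f,None,fx=sc,fy=sc,interpolation=cv2.INTER_CUBIC)
    cv2.imwrite("pics/%s.png"%n,f[:,:,::-1])
def cam(s,st=None):
    """returns R (cam->world), c center"""
    if "mount" in s:
        M=np.array(s["mount"]);T=np.eye(4);T[:3,:3]=Ro.from_quat(st["ee_rot"]).as_matrix();T[:3,3]=st["tool_pos"]
        W=T@M; return W[:3,:3],W[:3,3]
    R=np.array(s["R"]);t=np.array(s["t"]); return R.T,-R.T@t
def px2w(s,u,v,z,st=None):
    R,c=cam(s,st); d=R@np.array([(u-s["cx"])/s["fx"],(v-s["cy"])/s["fy"],1.0]); return c+d*(z-c[2])/d[2]
def w2px(s,X,st=None):
    R,c=cam(s,st); p=R.T@(np.array(X)-c); return np.array([s["fx"]*p[0]/p[2]+s["cx"],s["fy"]*p[1]/p[2]+s["cy"]])
E
python3 - <<'E'
from h import *
st=get_state();print({k:np.round(v,3) for k,v in st.items()})
for n in("scene","top","wrist"):
    st=get_state();s=snapshot(n);save(s,n+"0");print(n,s["fx"],s["cx"],s["cy"],np.round(cam(s,st)[1],3),np.round(cam(s,st)[0],2).tolist())
print(np.round(s["mount"],4).tolist())
E
```

```text
pics
{'time': np.float64(0.0), 'joints': array([-1.339,  0.116,  1.442, -0.   ,  1.584, -0.038]), 'qd': array([-0.001, -0.001,  0.001,  0.002, -0.   ,  0.001]), 'tau': array([-0.0000e+00, -7.2127e+01, -6.2261e+01,  7.8000e-02,  2.4000e-02,
       -0.0000e+00]), 'tool_pos': array([ 0.18 , -0.65 ,  0.218]), 'ee_rot': array([ 0.991,  0.134, -0.   , -0.001]), 'wrist_force': array([ 0.13 , -0.154,  1.303]), 'moment': array([ 0.009, -0.033,  0.053]), 'gripper_width': np.float64(0.093)}
scene 394.00114416747203 317.0293858186555 200.35902157584073 [ 1.538 -0.043  0.786] [[0.09, 0.57, -0.82], [1.0, -0.03, 0.08], [0.02, -0.82, -0.57]]
top 389.13875410354086 319.1275064236398 193.01644346765775 [0.267 0.063 1.353] [[0.01, -0.98, 0.19], [-1.0, -0.01, -0.0], [0.0, -0.19, -0.98]]
wrist 331.4773926472892 321.3067307192846 190.81283342641237 [ 0.251 -0.631  0.384] [[0.27, -0.93, -0.26], [-0.96, -0.26, -0.07], [-0.0, 0.27, -0.96]]
[[-0.0007, -0.9638, -0.2666, 0.0735], [1.0, -0.0005, -0.0009, -0.0003], [0.0008, -0.2666, 0.9638, -0.1658], [0.0, 0.0, 0.0, 1.0]]
```

View pics/scene0.png

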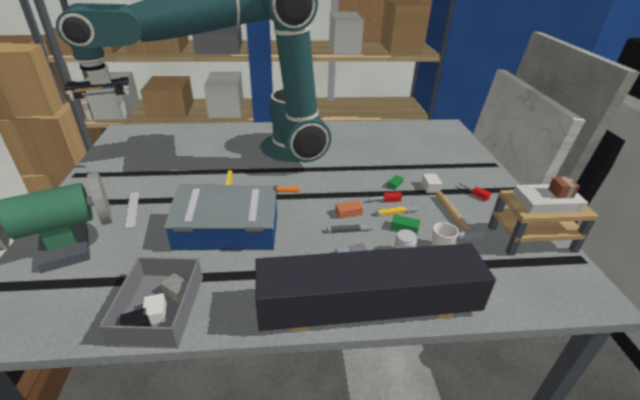

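View pics/top0.png

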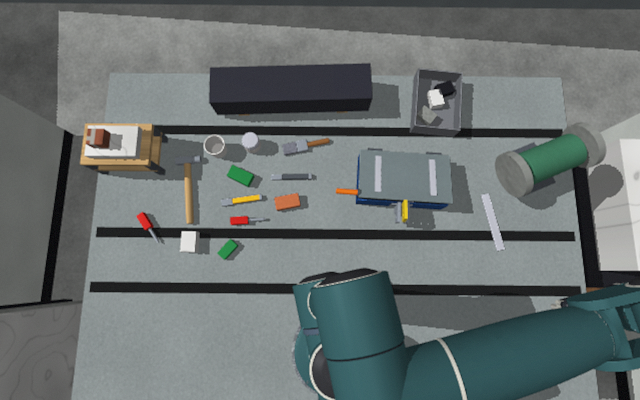

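Run:
```python
from h import *
s=snapshot("top")
c={}
for n in ["box","lid","pin","chisel1","chisel2","chisel3","block1","block2","tin","mallet","brush","offcut","jar","rule"]:
    for d in silhouettes(s,n):
        m=d["region"].astype(np.uint8)
        cs,_=cv2.findContours(m,cv2.RETR_EXTERNAL,cv2.CHAIN_APPROX_NONE)
        r=cv2.minAreaRect(max(cs,key=cv2.contourArea)) if cs else None
        ys,xs=np.nonzero(m)
        print(n,round(d["p"],2),np.round(d["box"],0).tolist(),m.sum(), np.round(px2w(s,xs.mean(),ys.mean(),0.015),3)[:2],r and np.round(r[1],1),r and round(r[2]))
save(s,"top1",(60,60,640,380),1.35)
```

```text
box 0.75 [336.0, 152.0, 454.0, 224.0] 5719 [ 0.569 -0.232] [117.3  74. ] 4
box 0.5 [179.0, 233.0, 197.0, 255.0] 381 [0.35 0.5 ] [19. 21.] 0
pin 0.71 [137.0, 213.0, 160.0, 240.0] 256 [0.409 0.652] [32.2 11.3] 60
pin 0.55 [229.0, 219.0, 267.0, 224.0] 206 [0.427 0.32 ] [ 8.6 34.3] 85
chisel1 0.79 [270.0, 178.0, 310.0, 178.0] 224 [0.583 0.157] [ 5. 40.] 90
chisel1 0.69 [222.0, 196.0, 263.0, 204.0] 286 [0.498 0.333] [ 7.7 41.9] 81
chisel2 0.79 [270.0, 178.0, 310.0, 178.0] 224 [0.583 0.157] [ 5. 40.] 90
chisel2 0.69 [222.0, 196.0, 263.0, 204.0] 286 [0.498 0.333] [ 7.7 41.9] 81
chisel3 0.79 [270.0, 178.0, 310.0, 178.0] 224 [0.583 0.157] [ 5. 40.] 90
chisel3 0.69 [222.0, 196.0, 263.0, 204.0] 286 [0.498 0.333] [ 7.7 41.9] 81
block1 0.76 [225.0, 167.0, 256.0, 187.0] 334 [0.583 0.336] [26.3 13.5] 23
block1 0.67 [217.0, 239.0, 237.0, 259.0] 235 [0.324 0.37 ] [11.6 20.8] 42
block1 0.67 [174.0, 157.0, 203.0, 225.0] 660 [0.554 0.52 ] [68. 26.] 90
block1 0.63 [276.0, 195.0, 298.0, 209.0] 294 [0.491 0.17 ] [12.9 23.3] 79
block1 0.61 [335.0, 149.0, 452.0, 222.0] 5533 [ 0.57  -0.234] [117.3  72.4] 4
bl
[... 179 characters left out ...]
 225.0] 660 [0.554 0.52 ] [68. 26.] 90
block2 0.63 [276.0, 195.0, 298.0, 209.0] 294 [0.491 0.17 ] [12.9 23.3] 79
block2 0.61 [335.0, 149.0, 452.0, 222.0] 5533 [ 0.57  -0.234] [117.3  72.4] 4
tin 0.85 [242.0, 134.0, 260.0, 154.0] 304 [0.705 0.304] [20.9 17.1] 72
mallet 0.57 [337.0, 152.0, 453.0, 225.0] 5546 [ 0.57  -0.234] [116.5  72.9] 4
brush 0.66 [280.0, 138.0, 328.0, 154.0] 367 [0.696 0.122] [11.4 45.9] 80
brush 0.49 [230.0, 220.0, 267.0, 224.0] 179 [0.427 0.32 ] [ 7. 33.] 90
offcut 0.75 [178.0, 231.0, 201.0, 254.0] 373 [0.35 0.5 ] [20. 18.] 90
offcut 0.39 [204.0, 136.0, 224.0, 160.0] 355 [0.692 0.433] [24.7 17.6] 39
rule 0.7 [481.0, 196.0, 501.0, 251.0] 516 [ 0.428 -0.541] [59.2  9.8] 74
```

View enlarged.

Run:
```python
from h import *
s=snapshot("top")
save(s,"crop1",(120,120,335,270),3.7)
save(s,"crop2",(325,140,515,260),4)
s=snapshot("scene")
save(s,"crop3",(160,160,500,260),2.3)
```

```text
(no output)
```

View pics/crop1.png

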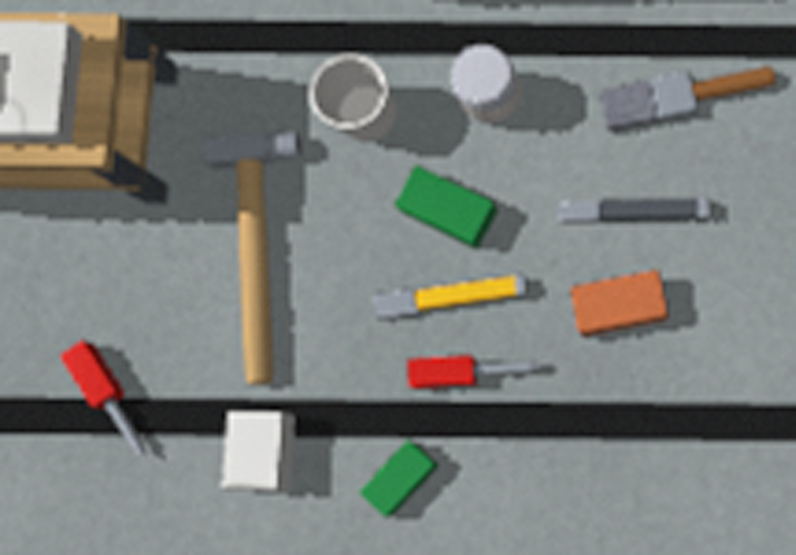

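View pics/crop2.png

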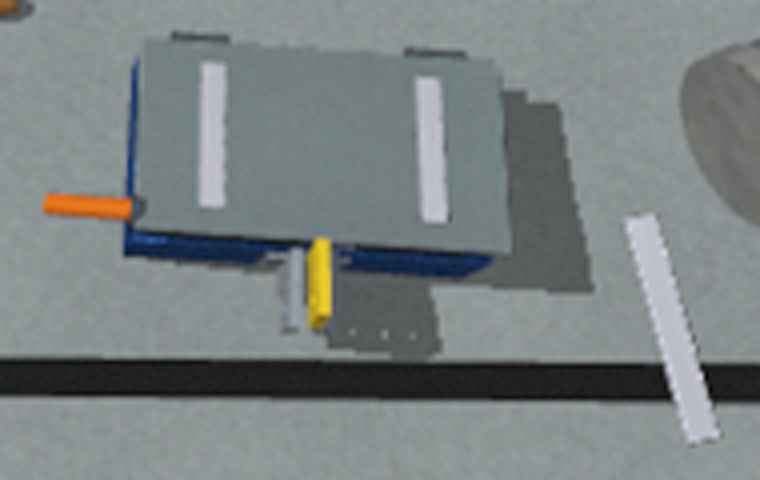

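View pics/crop3.png

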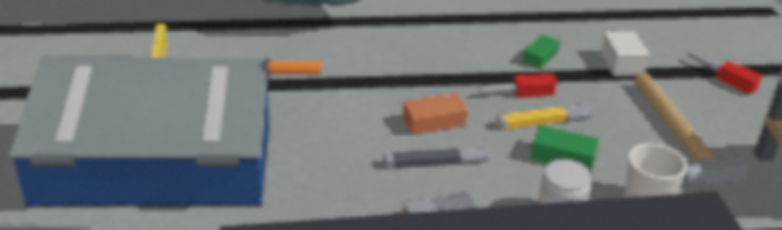

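```bash
cat > boxfit.py <<'E'
from h import *
from scipy.optimize import least_squares
T=snapshot("top");S=snapshot("scene")
def b2w(p,b): 
    c,s=np.cos(b[2]),np.sin(b[2]); return np.array([b[0]+c*p[0]-s*p[1],b[1]+s*p[0]+c*p[1],p[2]])
def lidp(d,y,h,a): # d distance from hinge toward front, h above hinge plane at shut
    return np.array([0.085-d*np.cos(a)+h*np.sin(a)*1, y, 0.08+d*np.sin(a)+h*np.cos(a)])
obs=[(T,(356.2,203.5),lambda a:(-.085,.15,0)),(T,(447.5,208.7),lambda a:(-.085,-.15,0)),
(T,(361.2,150),lambda a:lidp(0,.15,.009,a)),(T,(449.2,155.5),lambda a:lidp(0,-.15,.009,a)),
(T,(452.5,202.7),lambda a:lidp(.17,-.15,.009,a)),
(T,(336,191),lambda a:lidp(.155,.225,.005,a)),
(S,(171.3,248.3),lambda a:(.085,-.15,0)),(S,(274.2,248.3),lambda a:(.085,.15,0))]
def f(q): return np.concatenate([w2px(s,b2w(p(q[3]),q))-np.array(o) for s,o,p in obs])
r=least_squares(f,[.57,-.23,0.0,.1],loss='soft_l1')
if __name__=="__main__":
    print(np.round(r.x,4));print(np.round(f(r.x).reshape(-1,2),1))
    b=r.x
    for n,p in [("grip",lidp(.155,.1875,.005,b[3])),("clevis",(-.132,0,.072)),("gripshut",lidp(.155,.1875,.005,0)),("ears",None)][:3]: print(n,np.round(b2w(p,b),4))
E
python3 boxfit.py
```

```text
[ 0.5658 -0.224  -0.0545  0.1875]
[[-0.4  0.7]
 [-6.5  0.9]
 [-0.5 -0.1]
 [ 0.2 -0.1]
 [ 0.2 -0.1]
 [ 0.4  0.4]
 [-0.4  1.4]
 [-0.4  0.8]]
grip [ 0.5097 -0.0332  0.1138]
clevis [ 0.434  -0.2168  0.072 ]
gripshut [ 0.5061 -0.033   0.085 ]
```

```bash
cat >> h.py <<'E'
def heading(st=None):
    st=st or get_state(); R=Ro.from_quat(st["ee_rot"]).as_matrix(); return np.arctan2(R[1,0],R[0,0])
def need(target,head=None,grasp=True):
    """TCP shift needed; target is the grasp point (19mm behind tcp) if grasp. prints shares of total in frame at given heading"""
    st=get_state();h0=heading(st); h=h0 if head is None else head
    t=np.array(target,float)
    if grasp: t[2]-=0.019
    d=t-st["tool_pos"]
    tx=np.array([np.cos(h),np.sin(h)]);ty=np.array([np.sin(h),-np.cos(h)])
    dh=(h-h0+np.pi)%(2*np.pi)-np.pi
    print("t",round(float(st["time"]),2),"tcp",np.round(st["tool_pos"],4),"head",round(h0,3),"az",round(-dh/.15,2),"x",round(d[:2]@tx/.05,2),"y",round(d[:2]@ty/.05,2),"z",round(-d[2]/.05,2),"gw",round(float(st["gripper_width"]),4))
E
python3 - <<'E'
from h import *
from boxfit import *
g=b2w(lidp(.155,.195,.005,r.x[3]),r.x);print(g)
need(g+[0,0,.15],1.516)
E
```

```text
[ 0.51015872 -0.02571319  0.11380242]
t 1.2 tcp [ 0.1799 -0.6506  0.2186] head 0.27 az -8.31 x 12.84 y 5.91 z -0.52 gw 0.093
```

Call:
{"api": "drive_tool", "payload": {"increments": [{"az":-0.924,"z":-0.2},{"az":-0.924,"z":-0.2},{"az":-0.924,"z":-0.2},{"az":-0.924,"z":-0.2},{"az":-0.924,"z":-0.2},{"az":-0.924,"z":-0.2},{"az":-0.924,"z":-0.2},{"az":-0.924,"z":-0.2},{"az":-0.924,"z":-0.2},{}], "grip_force": 30}}

```text
invalid input at $.increments[0]: expected keys gripper, x, y, z, ax, ay, az
```

Call:
{"api": "drive_tool", "payload": {"increments": [{"gripper":1,"x":0,"y":0,"ax":0,"ay":0,"az":-0.924,"z":-0.2},{"gripper":1,"x":0,"y":0,"ax":0,"ay":0,"az":-0.924,"z":-0.2},{"gripper":1,"x":0,"y":0,"ax":0,"ay":0,"az":-0.924,"z":-0.2},{"gripper":1,"x":0,"y":0,"ax":0,"ay":0,"az":-0.924,"z":-0.2},{"gripper":1,"x":0,"y":0,"ax":0,"ay":0,"az":-0.924,"z":-0.2},{"gripper":1,"x":0,"y":0,"ax":0,"ay":0,"az":-0.924,"z":-0.2},{"gripper":1,"x":0,"y":0,"ax":0,"ay":0,"az":-0.924,"z":-0.2},{"gripper":1,"x":0,"y":0,"ax":0,"ay":0,"az":-0.924,"z":-0.2},{"gripper":1,"x":0,"y":0,"ax":0,"ay":0,"az":-0.924,"z":-0.2},{"gripper":1,"x":0,"y":0,"ax":0,"ay":0,"az":0,"z":0}], "grip_force": 30}}

```text
time: 2.45
tool_pos: [0.1799, -0.6508, 0.3094]
ee_rot: [0.726, 0.688, -0.0, 0.001]
wrist_force: [-0.1, 0.7, 1.0]
gripper_width: 0.0929
```

Run:
```python
from h import *
need([.510,-.0257,.25],1.516)
```

```text
t 2.45 tcp [ 0.1799 -0.6508  0.3094] head 1.516 az 0.0 x 12.84 y 5.91 z 1.57 gw 0.0929
```

Call:
{"api": "drive_tool", "payload": {"increments": [{"gripper":1,"x":1,"y":0.49,"z":0,"ax":0,"ay":0,"az":0},{"gripper":1,"x":1,"y":0.49,"z":0,"ax":0,"ay":0,"az":0},{"gripper":1,"x":1,"y":0.49,"z":0,"ax":0,"ay":0,"az":0},{"gripper":1,"x":1,"y":0.49,"z":0,"ax":0,"ay":0,"az":0},{"gripper":1,"x":1,"y":0.49,"z":0,"ax":0,"ay":0,"az":0},{"gripper":1,"x":1,"y":0.49,"z":0,"ax":0,"ay":0,"az":0},{"gripper":1,"x":1,"y":0.49,"z":0,"ax":0,"ay":0,"az":0},{"gripper":1,"x":1,"y":0.49,"z":0,"ax":0,"ay":0,"az":0},{"gripper":1,"x":1,"y":0.49,"z":0,"ax":0,"ay":0,"az":0},{"gripper":1,"x":1,"y":0.49,"z":0,"ax":0,"ay":0,"az":0},{"gripper":1,"x":1,"y":0.49,"z":0.2,"ax":0,"ay":0,"az":0},{"gripper":1,"x":0.5,"y":0.4,"z":0.5,"ax":0,"ay":0,"az":0}]}}

```text
time: 3.95
tool_pos: [0.5008, -0.0896, 0.2738]
ee_rot: [0.726, 0.687, 0.001, 0.001]
wrist_force: [0.0, -0.8, -0.2]
gripper_width: 0.0934
```

Run:
```python
from h import *
from boxfit import *
g=b2w(lidp(.155,.195,.005,r.x[3]),r.x)
need(g,1.516)
st=get_state();s=snapshot("wrist");
f=s["frame"].copy()
for p in [lidp(.155,.15,.005,r.x[3]),lidp(.155,.225,.005,r.x[3]),lidp(.155,.195,.005,r.x[3])]:
    u=w2px(s,b2w(p,r.x),st); print(u); cv2.drawMarker(f,tuple(int(x) for x in u),(255,0,255),0,8)
s["frame"]=f; save(s,"w1"); 
s=snapshot("top");save(s,"t2")
```

```text
t 4.05 tcp [ 0.5002 -0.0896  0.2702] head 1.517 az 0.0 x 1.29 y 0.13 z 3.51 gw 0.0932
[329.18991731 157.47561947]
[329.67025811  76.81416203]
[329.4708072  110.30705108]
```

View pics/w1.png

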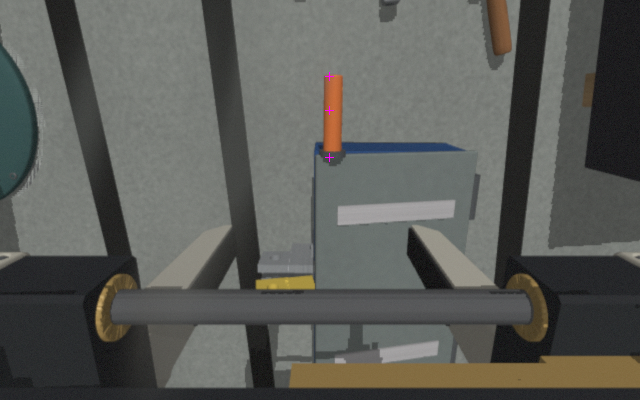

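View pics/t2.png

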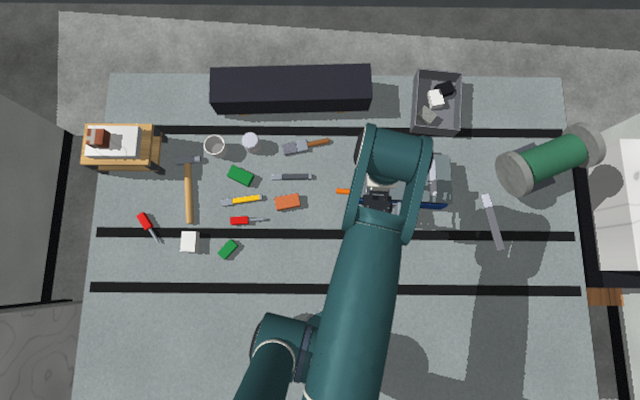

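Call:
{"api": "drive_tool", "payload": {"increments": [{"gripper":1,"x":0.65,"y":0.1,"z":0.4,"ax":0,"ay":0,"az":0},{"gripper":1,"x":0.64,"y":0.11,"z":0.6,"ax":0,"ay":0,"az":0},{"gripper":1,"x":0,"y":0,"z":0.8,"ax":0,"ay":0,"az":0},{"gripper":1,"x":0,"y":0,"z":0.8,"ax":0,"ay":0,"az":0},{"gripper":1,"x":0,"y":0,"z":0.6,"ax":0,"ay":0,"az":0},{"gripper":1,"x":0,"y":0,"z":0.3,"ax":0,"ay":0,"az":0},{"gripper":0.3,"x":0,"y":0,"z":0,"ax":0,"ay":0,"az":0},{"gripper":0,"x":0,"y":0,"z":0,"ax":0,"ay":0,"az":0},{"gripper":0,"x":0,"y":0,"z":0,"ax":0,"ay":0,"az":0},{"gripper":0,"x":0,"y":0,"z":0,"ax":0,"ay":0,"az":0}], "grip_force": 25}}

```text
time: 5.4
tool_pos: [0.514, -0.0281, 0.0993]
ee_rot: [0.726, 0.688, 0.0, 0.0]
wrist_force: [-0.6, 0.1, -0.5]
gripper_width: 0.0574
```

Run:
```python
from h import *
from boxfit import *
s=snapshot("scene"); save(s,"s3",(160,120,480,280),2.4)
hx=0.085
a=r.x[3]
for da in np.arange(0,1.75,.14):
    a1=min(a+da,1.7); print(np.round(b2w(lidp(.155,.195,.005,a1),r.x),3),round(a1,2))
need([.514,-.026,.114])
```

```text
[ 0.51  -0.026  0.114] 0.19
[ 0.516 -0.026  0.135] 0.33
[ 0.525 -0.027  0.154] 0.47
[ 0.537 -0.027  0.173] 0.61
[ 0.551 -0.028  0.189] 0.75
[ 0.567 -0.029  0.203] 0.89
[ 0.586 -0.03   0.215] 1.03
[ 0.605 -0.031  0.225] 1.17
[ 0.626 -0.032  0.231] 1.31
[ 0.647 -0.033  0.234] 1.45
[ 0.669 -0.034  0.235] 1.59
[ 0.686 -0.035  0.233] 1.7
[ 0.686 -0.035  0.233] 1.7
t 5.55 tcp [ 0.5138 -0.028   0.0989] head 1.517 az -0.0 x 0.04 y 0.0 z 0.08 gw 0.0457
```

View pics/s3.png

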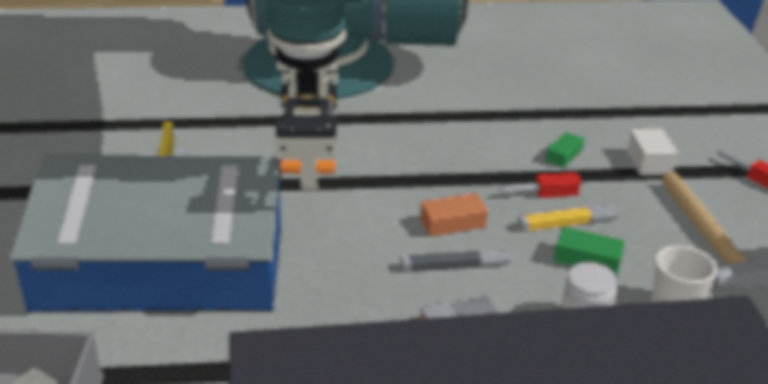

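Call:
{"api": "drive_tool", "payload": {"increments": [{"gripper":0,"x":0,"y":0,"z":0.08,"ax":0,"ay":0,"az":0},{"gripper":0,"x":0,"y":0,"z":0,"ax":0,"ay":0,"az":0},{"gripper":0,"x":0,"y":0,"z":0,"ax":0,"ay":0,"az":0},{"gripper":0,"x":0,"y":0,"z":0,"ax":0,"ay":0,"az":0},{"gripper":0,"x":0,"y":0,"z":0,"ax":0,"ay":0,"az":0}], "grip_force": 25}}

```text
time: 6.18
tool_pos: [0.5136, -0.0281, 0.0945]
ee_rot: [0.726, 0.688, -0.0, -0.0]
wrist_force: [-2.5, 0.1, -1.1]
gripper_width: 0.0171
```

Call:
{"api": "drive_tool", "payload": {"increments": [{"gripper":0,"x":0,"y":0.12,"z":-0.42,"ax":0,"ay":0,"az":0},{"gripper":0,"x":0,"y":0.18,"z":-0.39,"ax":0,"ay":0,"az":0},{"gripper":0,"x":0,"y":0.24,"z":-0.37,"ax":0,"ay":0,"az":0},{"gripper":0,"x":0,"y":0.28,"z":-0.32,"ax":0,"ay":0,"az":0},{"gripper":0,"x":0,"y":0,"z":0,"ax":0,"ay":0,"az":0}]}}

```text
time: 6.8
tool_pos: [0.5551, -0.0305, 0.1739]
ee_rot: [0.726, 0.688, -0.0, 0.0]
wrist_force: [-20.6, -0.7, 20.7]
gripper_width: 0.0174
```

Run:
```python
from h import *
need([.551,-.028,.189])
print(get_state()["wrist_force"])
s=snapshot("scene"); save(s,"s4",(160,120,480,280),2.4)
```

```text
t 6.8 tcp [ 0.5551 -0.0305  0.1739] head 1.517 az -0.0 x 0.05 y -0.08 z 0.08 gw 0.0174
[-20.61146447  -0.68308646  20.68225229]
```

View pics/s4.png

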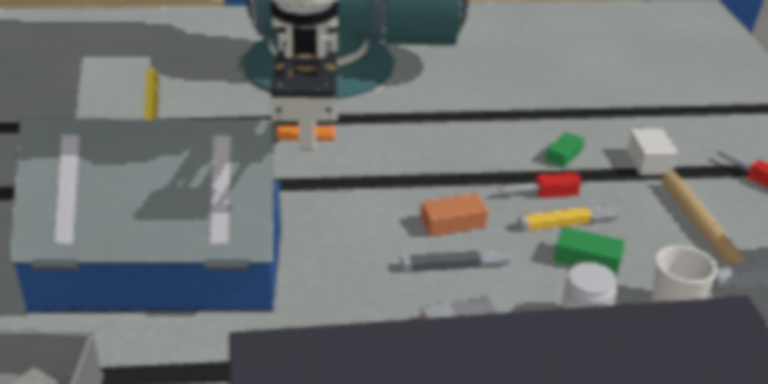

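Call:
{"api": "drive_tool", "payload": {"increments": [{"gripper":0,"x":0,"y":-0.05,"z":-0.05,"ax":0,"ay":0,"az":0},{"gripper":0,"x":0,"y":0,"z":0,"ax":0,"ay":0,"az":0}]}}

```text
time: 7.1
tool_pos: [0.5539, -0.0305, 0.1733]
ee_rot: [0.726, 0.688, 0.001, 0.002]
wrist_force: [15.4, -3.4, -12.1]
gripper_width: 0.0173
```

Call:
{"api": "drive_tool", "payload": {"increments": [{"gripper":0,"x":0,"y":0.345,"z":-0.27,"ax":0,"ay":0,"az":0},{"gripper":0,"x":0,"y":0.36,"z":-0.24,"ax":0,"ay":0,"az":0},{"gripper":0,"x":0,"y":0.39,"z":-0.19,"ax":0,"ay":0,"az":0},{"gripper":0,"x":0,"y":0,"z":0,"ax":0,"ay":0,"az":0}]}}

```text
time: 7.6
tool_pos: [0.6087, -0.0336, 0.2114]
ee_rot: [0.726, 0.688, 0.001, 0.002]
wrist_force: [-2.2, -3.3, 15.8]
gripper_width: 0.0174
```

Call:
{"api": "drive_tool", "payload": {"increments": [{"gripper":0,"x":0,"y":0.41,"z":-0.15,"ax":0,"ay":0,"az":0},{"gripper":0,"x":0,"y":0.43,"z":-0.08,"ax":0,"ay":0,"az":0},{"gripper":0,"x":0,"y":0.43,"z":-0.02,"ax":0,"ay":0,"az":0},{"gripper":0,"x":0,"y":0.35,"z":0.03,"ax":0,"ay":0,"az":0},{"gripper":0,"x":0,"y":0,"z":0,"ax":0,"ay":0,"az":0}]}}

```text
time: 8.22
tool_pos: [0.6897, -0.038, 0.2205]
ee_rot: [0.726, 0.688, 0.001, 0.002]
wrist_force: [5.6, -4.2, 2.5]
gripper_width: 0.0173
```

Call:
{"api": "drive_tool", "payload": {"increments": [{"gripper":0.6,"x":0,"y":0,"z":0,"ax":0,"ay":0,"az":0},{"gripper":0.6,"x":0,"y":0,"z":0,"ax":0,"ay":0,"az":0},{"gripper":0.6,"x":0,"y":0,"z":0,"ax":0,"ay":0,"az":0},{"gripper":1,"x":0.1,"y":0,"z":-0.5,"ax":0,"ay":0,"az":0},{"gripper":1,"x":0.4,"y":-0.2,"z":-0.9,"ax":0,"ay":0,"az":0},{"gripper":1,"x":1,"y":-0.6,"z":-0.3,"ax":0,"ay":0,"az":0},{"gripper":1,"x":1,"y":-0.6,"z":0,"ax":0,"ay":0,"az":0},{"gripper":1,"x":1,"y":-0.6,"z":0,"ax":0,"ay":0,"az":0},{"gripper":1,"x":0,"y":0,"z":0,"ax":0,"ay":0,"az":0}]}}

```text
time: 9.35
tool_pos: [0.5957, 0.1456, 0.304]
ee_rot: [0.724, 0.689, 0.001, 0.0]
wrist_force: [0.4, 0.1, 0.2]
gripper_width: 0.093
```

Run:
```python
from h import *
need([.5,.2,.114])
st=get_state();s=snapshot("wrist"); save(s,"w5")
s=snapshot("scene"); save(s,"s5")
s=snapshot("top"); save(s,"t5")
```

```text
t 9.35 tcp [0.5957 0.1456 0.304 ] head 1.521 az -0.0 x 0.99 y -1.97 z 4.18 gw 0.093
```

View pics/w5.png

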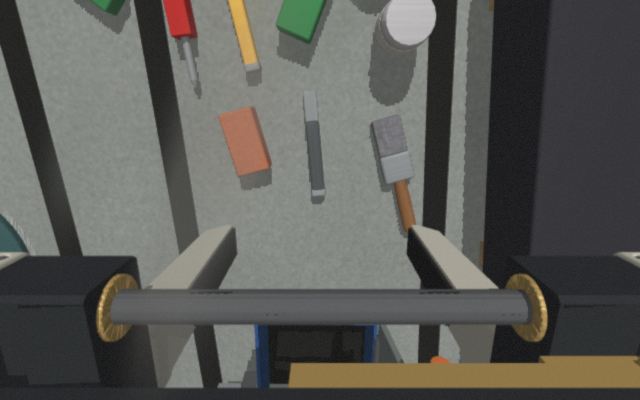

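View pics/s5.png

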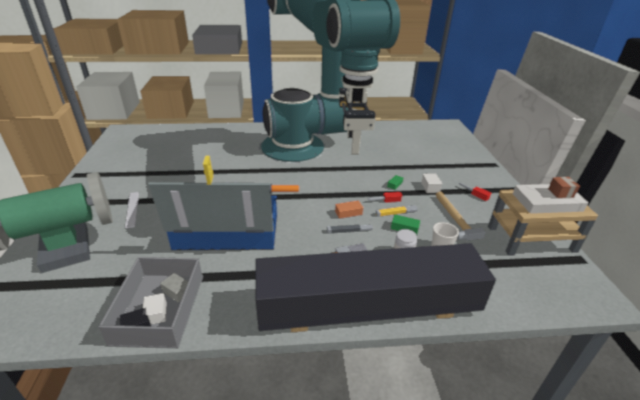

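View pics/t5.png

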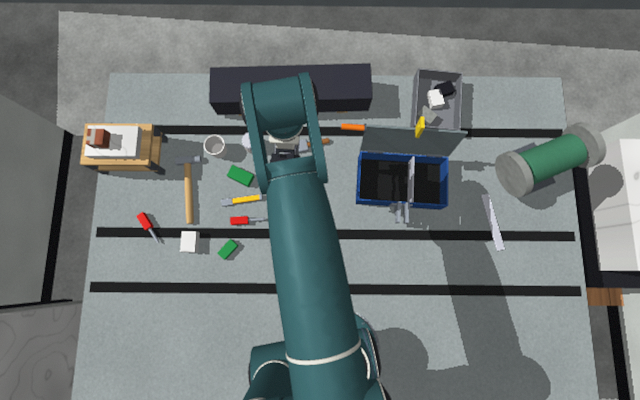

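Call:
{"api": "drive_tool", "payload": {"increments": [{"gripper":1,"x":0.5,"y":-0.7,"z":-0.6,"ax":0,"ay":0,"az":0},{"gripper":1,"x":0.5,"y":-0.7,"z":-0.7,"ax":0,"ay":0,"az":0},{"gripper":1,"x":0,"y":-0.4,"z":-0.7,"ax":0,"ay":0,"az":0},{"gripper":1,"x":0,"y":0,"z":0,"ax":0,"ay":0,"az":0},{"gripper":1,"x":0,"y":0,"z":0,"ax":0,"ay":0,"az":0}]}}

```text
time: 10.12
tool_pos: [0.5107, 0.1967, 0.4023]
ee_rot: [0.726, 0.687, -0.0, -0.0]
wrist_force: [-0.5, 0.3, -1.4]
gripper_width: 0.0931
```

```bash
cat > meas.py <<'E'
from h import *
def colmask(f,name):
    h=cv2.cvtColor(f,cv2.COLOR_RGB2HSV);H,S,V=h[...,0].astype(int),h[...,1].astype(int),h[...,2].astype(int)
    if name=="green": return ((H>50)&(H<80)&(S>140)&(V>60))
    if name=="yellow": return ((H>17)&(H<33)&(S>140)&(V>120))
    if name=="red": return (((H<5)|(H>174))&(S>180)&(V>90))
    if name=="orange": return ((H>=3)&(H<14)&(S>110)&(V>100))
def show(names,st,s,zt):
    for n in names:
        m=colmask(s["frame"],n).astype(np.uint8)
        cs,_=cv2.findContours(m,cv2.RETR_EXTERNAL,cv2.CHAIN_APPROX_NONE)
        for c in cs:
            if cv2.contourArea(c)<60: continue
            P=np.array([px2w(s,p[0][0],p[0][1],zt[n],st)[:2] for p in c])
            r=cv2.minAreaRect((P*1000).astype(np.float32))
            bx=cv2.boxPoints(r); e=bx[1]-bx[0];e2=bx[2]-bx[1]
            L=e if np.hypot(*e)>np.hypot(*e2) else e2
            print(n,"px",np.round(c.reshape(-1,2).mean(0)),"c",np.round(np.array(r[0])/1000,4),"size",np.round(sorted(r[1]),1),"long-axis heading",round(float(np.arctan2(L[1],L[0])),3))
E
python3 - <<'E'
from meas import *
st=get_state();s=snapshot("wrist"); save(s,"w6");need([.5,.2,.1])
show(["green","yellow","red","orange"],st,s,{"green":.032,"yellow":.018,"red":.026,"orange":.032})
for n in["pin","chisel3","block2"]:
    for d in silhouettes(s,n): print(n,round(d["p"],2),np.round(d["box"]))
s=snapshot("top"); save(s,"t6",(340,110,480,230),5)
E
```

```text
t 10.18 tcp [0.5108 0.1967 0.4018] head 1.516 az -0.0 x 0.05 y -0.22 z 6.42 gw 0.0929
yellow px [312.  69.] c [0.5028 0.3161] size [16.  92.3] long-axis heading -1.416
orange px [440. 213.] c [0.7061 0.0714] size [14.4 74. ] long-axis heading -1.337
orange px [312. 162.] c [0.4936 0.1718] size [44.  85.3] long-axis heading -1.365
pin 0.87 [252.  37. 278. 118.]
chisel3 0.7 [359. 121. 375. 204.]
chisel3 0.56 [293.  10. 325. 107.]
block2 0.8 [341.  14. 389.  84.]
block2 0.71 [293. 131. 332. 190.]
block2 0.61 [174.  14. 224.  62.]
block2 0.36 [283. 283. 464. 388.]
```

View pics/w6.png

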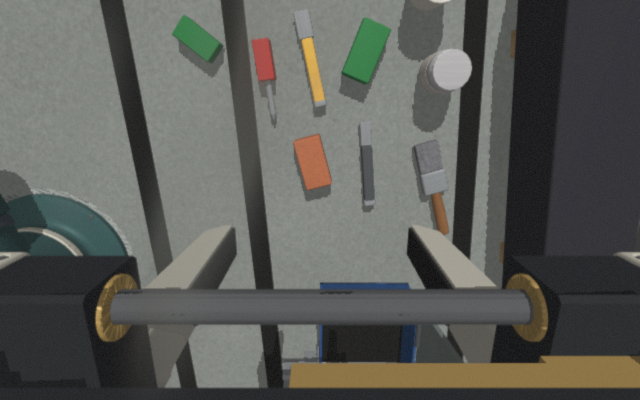

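View pics/t6.png

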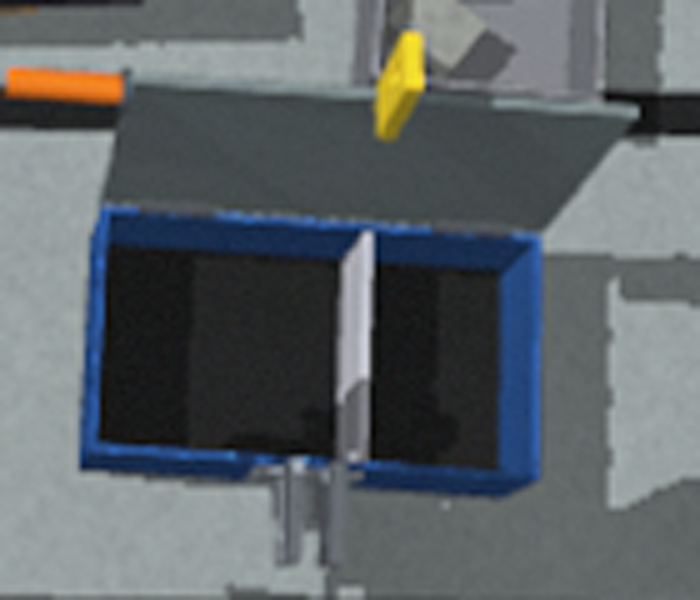

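```bash
cat > box2.py <<'E'
from boxfit import b2w,lidp
from h import *
B=None
def fit():
    from scipy.optimize import least_squares
    T=snapshot("top");S=snapshot("scene")
    o5=lambda x,y:(340+x/5-.4,110+y/5-.4)
    obs=[(T,o5(82,470),(-.085,.15,0)),(T,o5(500,497),(-.085,-.15,0)),(T,o5(105,207),(.085,.15,.08)),(T,o5(541,238),(.085,-.15,.08)),(T,o5(541,475),(-.085,-.15,.08)),
     (S,(171.3,248.3),(.085,-.15,0)),(S,(274.2,248.3),(.085,.15,0)),
     (T,o5(365,232),(.08,-.0335,.074)),(T,o5(357,462),(-.08,-.0335,.074))]
    f=lambda q:np.concatenate([w2px(s,b2w(p,q))-np.array(o) for s,o,p in obs])
    r=least_squares(f,[.57,-.23,0.0],loss='soft_l1')
    print(np.round(r.x,4));print(np.round(f(r.x).reshape(-1,2),1))
    return r.x
if __name__=="__main__":
    b=fit()
    for n,p in [("chiselbay",(0,.057,.006)),("blockbay",(0,-.0905,.006)),("clevis",(-.132,0,.072)),("hinge",(.085,.19,.08))]: print(n,np.round(b2w(p,b),4))
E
python3 box2.py
```

```text
[ 0.5667 -0.2217 -0.0579]
[[-0.9  0.2]
 [ 0.6  0.4]
 [-0.9 -0.2]
 [ 0.1 -0.7]
 [-0.1  1.3]
 [ 0.3  1.5]
 [ 0.3  1.1]
 [ 0.6  0.2]
 [ 1.2  0.3]]
chiselbay [ 0.57   -0.1648  0.006 ]
blockbay [ 0.5614 -0.312   0.006 ]
clevis [ 0.4349 -0.2141  0.072 ]
hinge [ 0.6625 -0.0369  0.08  ]
```

Run:
```python
from h import *
need([.5007,.3294,.010],1.726)
```

```text
t 10.57 tcp [0.5102 0.1974 0.4029] head 1.517 az -1.39 x 2.64 y 0.22 z 8.24 gw 0.093
```

Call:
{"api": "drive_tool", "payload": {"increments": [{"gripper":1,"x":0,"y":0,"z":0.9,"ax":0,"ay":0,"az":-0.7},{"gripper":1,"x":0,"y":0,"z":0.9,"ax":0,"ay":0,"az":-0.69},{"gripper":1,"x":0.6,"y":0.11,"z":0.7,"ax":0,"ay":0,"az":0},{"gripper":1,"x":0.6,"y":0.11,"z":0.7,"ax":0,"ay":0,"az":0},{"gripper":1,"x":0,"y":0,"z":0,"ax":0,"ay":0,"az":0}]}}

```text
time: 11.2
tool_pos: [0.5107, 0.2593, 0.2401]
ee_rot: [0.65, 0.76, -0.002, -0.001]
wrist_force: [0.6, -0.2, 0.1]
gripper_width: 0.0928
```

Run:
```python
from meas import *
st=get_state();s=snapshot("wrist"); save(s,"w7")
show(["green","yellow","red","orange"],st,s,{"green":.032,"yellow":.018,"red":.026,"orange":.032})
need([.5007,.3294,.010],1.726)
```

```text
yellow px [324. 114.] c [0.5034 0.3158] size [16.1 92.4] long-axis heading -1.418
orange px [445. 337.] c [0.7082 0.0573] size [12.  36.8] long-axis heading -1.319
orange px [298. 231.] c [0.4931 0.1749] size [44.3 90.8] long-axis heading -1.37
t 11.25 tcp [0.5113 0.2587 0.2423] head 1.727 az 0.01 x 1.43 y 0.01 z 5.03 gw 0.0932
```

View pics/w7.png

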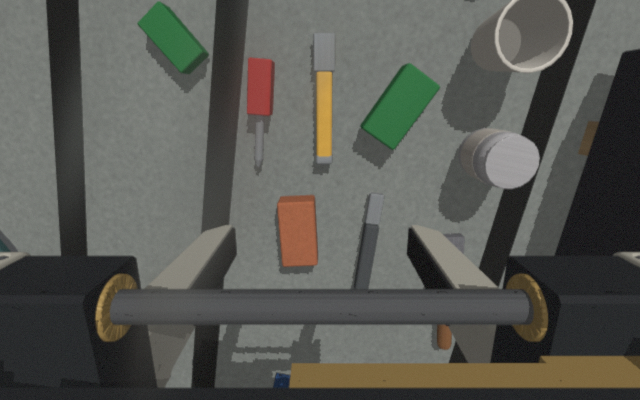

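Call:
{"api": "drive_tool", "payload": {"increments": [{"gripper":0.34,"x":0.75,"y":0,"z":0.6,"ax":0,"ay":0,"az":0},{"gripper":0.34,"x":0.68,"y":0.01,"z":0.7,"ax":0,"ay":0,"az":0},{"gripper":0.34,"x":0,"y":0,"z":0.5,"ax":0,"ay":0,"az":0},{"gripper":0.34,"x":0,"y":0,"z":0.4,"ax":0,"ay":0,"az":0},{"gripper":0.34,"x":0,"y":0,"z":0,"ax":0,"ay":0,"az":0},{"gripper":0.34,"x":0,"y":0,"z":0,"ax":0,"ay":0,"az":0},{"gripper":0.34,"x":0,"y":0,"z":0,"ax":0,"ay":0,"az":0}]}}

```text
time: 12.12
tool_pos: [0.5017, 0.3291, 0.1345]
ee_rot: [0.65, 0.76, 0.001, 0.0]
wrist_force: [0.9, 1.1, 1.2]
gripper_width: 0.032
```

Run:
```python
from meas import *
need([.5007,.3294,.025],1.726)
st=get_state();s=snapshot("wrist"); save(s,"w8")
```

```text
t 12.12 tcp [0.5017 0.3291 0.1345] head 1.725 az -0.0 x 0.01 y -0.02 z 2.57 gw 0.032
```

View pics/w8.png

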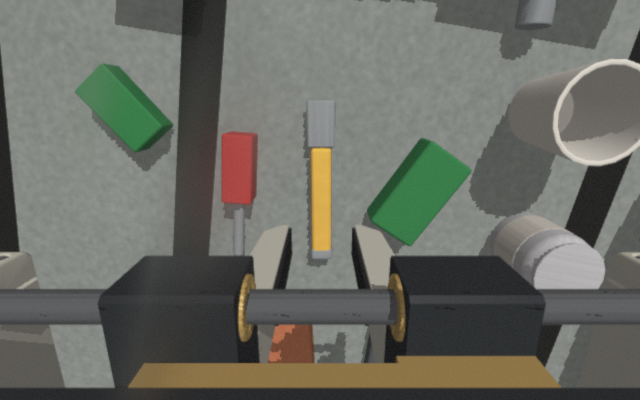

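Call:
{"api": "drive_tool", "payload": {"increments": [{"gripper":0.34,"x":0,"y":-0.02,"z":0.8,"ax":0,"ay":0,"az":0},{"gripper":0.34,"x":0,"y":0,"z":0.8,"ax":0,"ay":0,"az":0},{"gripper":0.34,"x":0,"y":0,"z":0.6,"ax":0,"ay":0,"az":0},{"gripper":0.34,"x":0,"y":0,"z":0.35,"ax":0,"ay":0,"az":0},{"gripper":0.34,"x":0,"y":0,"z":0,"ax":0,"ay":0,"az":0},{"gripper":0,"x":0,"y":0,"z":0,"ax":0,"ay":0,"az":0},{"gripper":0,"x":0,"y":0,"z":0,"ax":0,"ay":0,"az":0},{"gripper":0,"x":0,"y":0,"z":0,"ax":0,"ay":0,"az":0},{"gripper":0,"x":0,"y":0,"z":0,"ax":0,"ay":0,"az":0}], "grip_force": 35}}

```text
time: 13.3
tool_pos: [0.5009, 0.3294, 0.0071]
ee_rot: [0.65, 0.76, 0.001, 0.0]
wrist_force: [0.4, -0.7, 7.2]
gripper_width: 0.0178
```

Call:
{"api": "drive_tool", "payload": {"increments": [{"gripper":0,"x":0,"y":0,"z":-0.4,"ax":0,"ay":0,"az":0},{"gripper":0,"x":0,"y":0,"z":-0.8,"ax":0,"ay":0,"az":0},{"gripper":0,"x":0,"y":0,"z":-0.9,"ax":0,"ay":0,"az":-0.65},{"gripper":0,"x":0,"y":0,"z":-0.9,"ax":0,"ay":0,"az":-0.65},{"gripper":0,"x":0,"y":0,"z":-0.9,"ax":0,"ay":0,"az":-0.97},{"gripper":0,"x":0,"y":0,"z":0,"ax":0,"ay":0,"az":-0.97},{"gripper":0,"x":0,"y":0,"z":0,"ax":0,"ay":0,"az":-0.97},{"gripper":0,"x":0,"y":0,"z":0,"ax":0,"ay":0,"az":-0.97},{"gripper":0,"x":0,"y":0,"z":0,"ax":0,"ay":0,"az":-0.97},{"gripper":0,"x":0,"y":0,"z":0,"ax":0,"ay":0,"az":-0.97},{"gripper":0,"x":0,"y":0,"z":0,"ax":0,"ay":0,"az":-0.97},{"gripper":0,"x":0,"y":0,"z":0,"ax":0,"ay":0,"az":-0.97}]}}

```text
time: 14.8
tool_pos: [0.4999, 0.3289, 0.2021]
ee_rot: [0.026, 1.0, 0.0, 0.0]
wrist_force: [0.1, -0.6, -1.3]
gripper_width: 0.0178
```

Run:
```python
from meas import *
from boxfit import b2w
b=[.568,-.2225,-.057]
t=b2w((0,.10,.25),b);print(t)
need(t,3.085)
s=snapshot("scene"); save(s,"s9",(200,60,520,260),2.3)
```

```text
[ 0.57369691 -0.12266241  0.25      ]
t 14.9 tcp [0.5    0.3289 0.2019] head 3.087 az 0.01 x -1.98 y -8.93 z -0.58 gw 0.0176
```

View pics/s9.png

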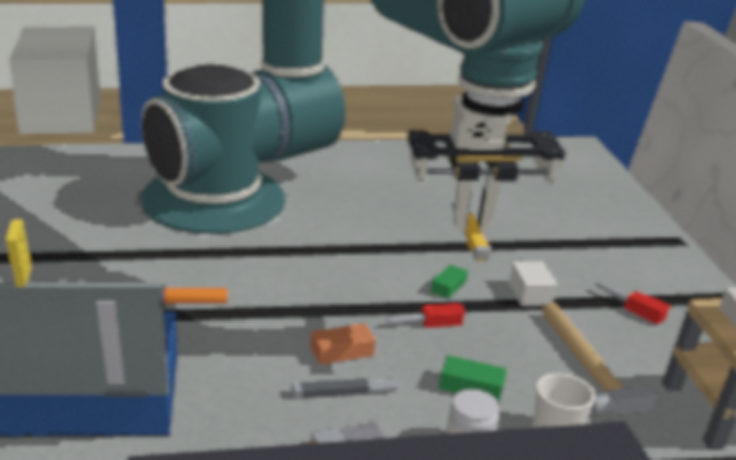

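Call:
{"api": "drive_tool", "payload": {"increments": [{"gripper":0,"x":-0.198,"y":-0.893,"z":0,"ax":0,"ay":0,"az":0},{"gripper":0,"x":-0.198,"y":-0.893,"z":0,"ax":0,"ay":0,"az":0},{"gripper":0,"x":-0.198,"y":-0.893,"z":0,"ax":0,"ay":0,"az":0},{"gripper":0,"x":-0.198,"y":-0.893,"z":0,"ax":0,"ay":0,"az":0},{"gripper":0,"x":-0.198,"y":-0.893,"z":0,"ax":0,"ay":0,"az":0},{"gripper":0,"x":-0.198,"y":-0.893,"z":0,"ax":0,"ay":0,"az":0},{"gripper":0,"x":-0.198,"y":-0.893,"z":0,"ax":0,"ay":0,"az":0},{"gripper":0,"x":-0.198,"y":-0.893,"z":0,"ax":0,"ay":0,"az":0},{"gripper":0,"x":-0.198,"y":-0.893,"z":0,"ax":0,"ay":0,"az":0},{"gripper":0,"x":-0.198,"y":-0.893,"z":0,"ax":0,"ay":0,"az":0},{"gripper":0,"x":0,"y":0,"z":0.6,"ax":0,"ay":0,"az":0},{"gripper":0,"x":0,"y":0,"z":0,"ax":0,"ay":0,"az":0}]}}

```text
time: 16.45
tool_pos: [0.5726, -0.1225, 0.1691]
ee_rot: [0.03, 1.0, 0.0, -0.002]
wrist_force: [-0.8, -0.6, -0.5]
gripper_width: 0.0176
```

Run:
```python
from meas import *
from boxfit import b2w
b=[.568,-.2225,-.057]
t=b2w((0,.10,.1),b)
need(t,3.085)
st=get_state();s=snapshot("wrist")
f=s["frame"].copy()
for p in [(-.085,.15,.08),(-.085,-.15,.08),(-.08,-.0335,.074),(-.132,0,.09),(-.08,.145,.006),(-.08,-.031,.006)]:
    u=w2px(s,b2w(p,b),st); print(p,np.round(u)); cv2.drawMarker(f,tuple(int(x) for x in u),(255,0,255),0,8)
s["frame"]=f;save(s,"w10")
s=snapshot("top"); save(s,"t10",(320,100,500,240),4)
```

```text
t 16.55 tcp [ 0.5736 -0.1221  0.1717] head 3.083 az -0.01 x -0.0 y -0.01 z 1.81 gw 0.0178
(-0.085, 0.15, 0.08) [387.  84.]
(-0.085, -0.15, 0.08) [-18.  85.]
(-0.08, -0.0335, 0.074) [145.  92.]
(-0.132, 0, 0.09) [171.  11.]
(-0.08, 0.145, 0.006) [367.  93.]
(-0.08, -0.031, 0.006) [184.  94.]
```

View pics/w10.png

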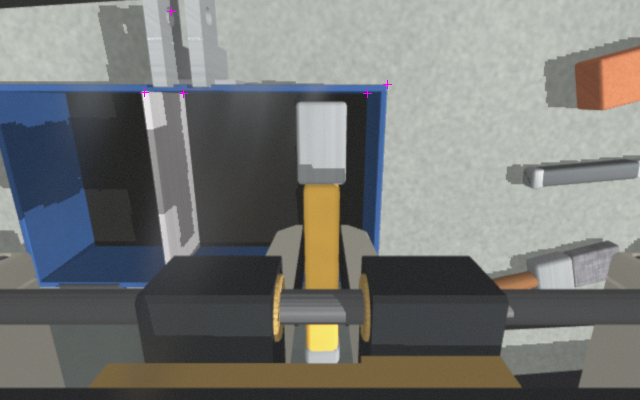

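View pics/t10.png

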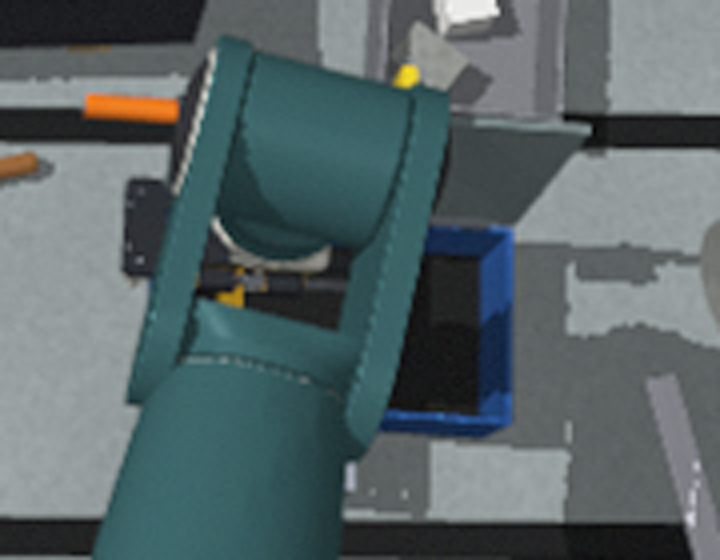

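```bash
cat > bl.py <<'E'
from h import *
from boxfit import b2w
b=np.array([.568,-.2225,-.057])
def w2b(X):
    c,s=np.cos(b[2]),np.sin(b[2]);d=np.array(X[:2])-b[:2];return np.array([c*d[0]+s*d[1],-s*d[0]+c*d[1]])
E
python3 - <<'E'
from bl import *
st=get_state();s=snapshot("wrist")
for u,v,z in [(322,102,.175),(298,102,.175),(346,103,.175),(322,360,.183)]: print(w2b(px2w(s,u,v,z,st)))
print(w2b(st["tool_pos"]))
E
```

```text
[-0.07310318  0.10121031]
[-0.073109    0.08983972]
[-0.07263932  0.11259067]
[0.06746697 0.10119774]
[0.00020552 0.10062287]
```

Call:
{"api": "drive_tool", "payload": {"increments": [{"gripper":0,"x":-0.03,"y":0,"z":0.6,"ax":0,"ay":0,"az":0},{"gripper":0,"x":0,"y":0,"z":0.7,"ax":0,"ay":0,"az":0},{"gripper":0,"x":0,"y":0,"z":0.7,"ax":0,"ay":0,"az":0},{"gripper":0,"x":0,"y":0,"z":0.6,"ax":0,"ay":0,"az":0},{"gripper":0,"x":0,"y":0,"z":0.4,"ax":0,"ay":0,"az":0},{"gripper":0,"x":0,"y":0,"z":0,"ax":0,"ay":0,"az":0}]}}

```text
time: 17.55
tool_pos: [0.5746, -0.1223, 0.0198]
ee_rot: [0.028, 1.0, 0.0, -0.001]
wrist_force: [0.4, -0.5, -2.0]
gripper_width: 0.0177
```

Call:
{"api": "drive_tool", "payload": {"increments": [{"gripper":0.34,"x":0,"y":0,"z":0.05,"ax":0,"ay":0,"az":0},{"gripper":0.34,"x":0,"y":0,"z":0,"ax":0,"ay":0,"az":0},{"gripper":0.34,"x":0,"y":0,"z":0,"ax":0,"ay":0,"az":0},{"gripper":0.34,"x":0,"y":0,"z":-0.4,"ax":0,"ay":0,"az":0},{"gripper":0.34,"x":0,"y":0,"z":-0.9,"ax":0,"ay":0,"az":0},{"gripper":0.34,"x":0,"y":0,"z":-0.9,"ax":0,"ay":0,"az":0},{"gripper":0.34,"x":0,"y":0,"z":-0.9,"ax":0,"ay":0,"az":0},{"gripper":0.34,"x":0,"y":0,"z":-0.9,"ax":0,"ay":0,"az":0},{"gripper":0.34,"x":0,"y":0,"z":0,"ax":0,"ay":0,"az":0}]}}

```text
time: 18.68
tool_pos: [0.5761, -0.1227, 0.2239]
ee_rot: [0.028, 1.0, -0.001, 0.003]
wrist_force: [-0.4, -0.4, -0.2]
gripper_width: 0.0319
```

Run:
```python
from bl import *
st=get_state();s=snapshot("wrist");save(s,"w11")
need([.583,.157,.2],1.55)
t=snapshot("scene")
for n in ["chisel3"]:
    for d in silhouettes(t,n): print(n,round(d["p"],2),np.round(d["box"]))
save(t,"s11",(160,120,480,280),2.4)
```

```text
t 18.82 tcp [ 0.5748 -0.1224  0.2181] head 3.085 az 10.23 x 5.59 y 0.05 z 0.74 gw 0.0319
chisel3 0.68 [326. 225. 372. 233.]
```

View pics/w11.png

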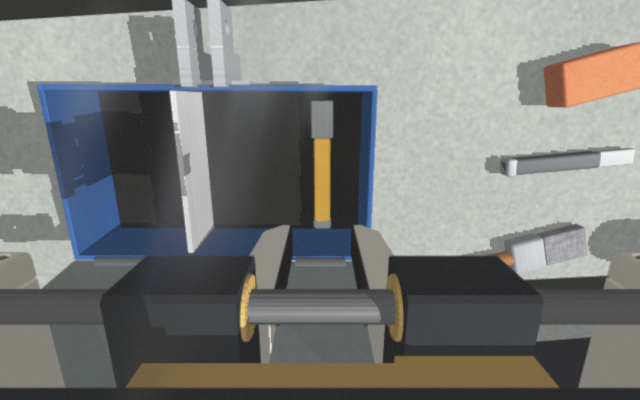

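View pics/s11.png

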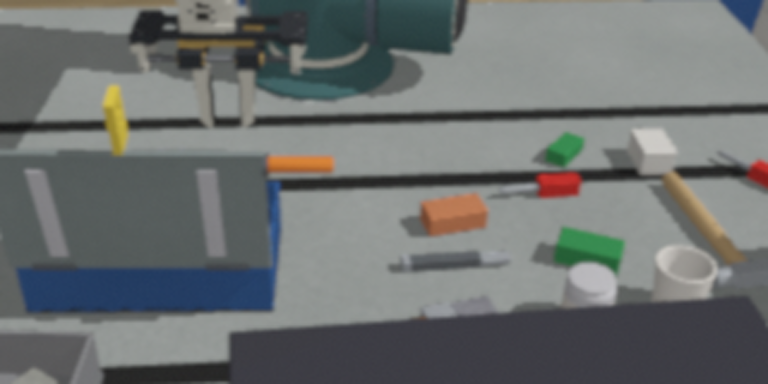

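Call:
{"api": "drive_tool", "payload": {"increments": [{"gripper":0.4,"x":0,"y":0.9,"z":0,"ax":0,"ay":0,"az":0},{"gripper":0.4,"x":0,"y":0.9,"z":0,"ax":0,"ay":0,"az":0},{"gripper":0.4,"x":0,"y":0.9,"z":0,"ax":0,"ay":0,"az":0},{"gripper":0.4,"x":0,"y":0.9,"z":0,"ax":0,"ay":0,"az":0.9},{"gripper":0.4,"x":0,"y":0,"z":0,"ax":0,"ay":0,"az":0.93},{"gripper":0.4,"x":0,"y":0,"z":0,"ax":0,"ay":0,"az":0.93},{"gripper":0.4,"x":0,"y":0,"z":0,"ax":0,"ay":0,"az":0.93},{"gripper":0.4,"x":0,"y":0,"z":0,"ax":0,"ay":0,"az":0.93},{"gripper":0.4,"x":0,"y":0,"z":0,"ax":0,"ay":0,"az":0.93},{"gripper":0.4,"x":0,"y":0,"z":0,"ax":0,"ay":0,"az":0.93},{"gripper":0.4,"x":0,"y":0,"z":0,"ax":0,"ay":0,"az":0.93},{"gripper":0.4,"x":0,"y":0,"z":0,"ax":0,"ay":0,"az":0.93}]}}

```text
time: 20.42
tool_pos: [0.585, 0.0572, 0.2172]
ee_rot: [0.61, 0.792, -0.001, -0.001]
wrist_force: [0.3, -0.1, -0.0]
gripper_width: 0.0372
```

Call:
{"api": "drive_tool", "payload": {"increments": [{"gripper":0.4,"x":0,"y":0,"z":0,"ax":0,"ay":0,"az":0.93},{"gripper":0.4,"x":0,"y":0,"z":0,"ax":0,"ay":0,"az":0.93},{"gripper":0.4,"x":0,"y":0,"z":0,"ax":0,"ay":0,"az":0}]}}

```text
time: 20.8
tool_pos: [0.5851, 0.0572, 0.2173]
ee_rot: [0.713, 0.702, -0.0, -0.0]
wrist_force: [0.2, -0.1, 0.1]
gripper_width: 0.0372
```

Run:
```python
from bl import *
from meas import show
st=get_state();s=snapshot("wrist");save(s,"w12",(200,40,500,240),2.6)
for d in silhouettes(s,"chisel3"):
    m=d["region"].astype(np.uint8);ys,xs=np.nonzero(m)
    c,_=cv2.findContours(m,cv2.RETR_EXTERNAL,cv2.CHAIN_APPROX_NONE);c=max(c,key=len)
    P=np.array([px2w(s,p[0][0],p[0][1],.016,st)[:2] for p in c]);r=cv2.minAreaRect((P*1000).astype(np.float32))
    print(round(d["p"],2),np.round(d["box"]),np.round(r[0],1),np.round(r[1],1),r[2],np.round(cv2.boxPoints(r)).tolist())
show(["orange","green","red"],st,s,{"orange":.032,"green":.032,"red":.026})
need([.583,.157,.025],1.55)
```

```text
0.96 [308.   0. 332. 140.] [585.5 157.3] [ 18.8 138.9] 1.8718030452728271 [[574.0, 226.0], [578.0, 88.0], [597.0, 88.0], [593.0, 227.0]]
orange px [435. 160.] c [0.7069 0.068 ] size [15.4 75.6] long-axis heading -1.366
orange px [228.  58.] c [0.4942 0.1704] size [43.3 82.2] long-axis heading -1.364
t 21.0 tcp [0.5852 0.0572 0.2179] head 1.557 az 0.05 x 1.99 y -0.09 z 4.24 gw 0.0372
```

View pics/w12.png

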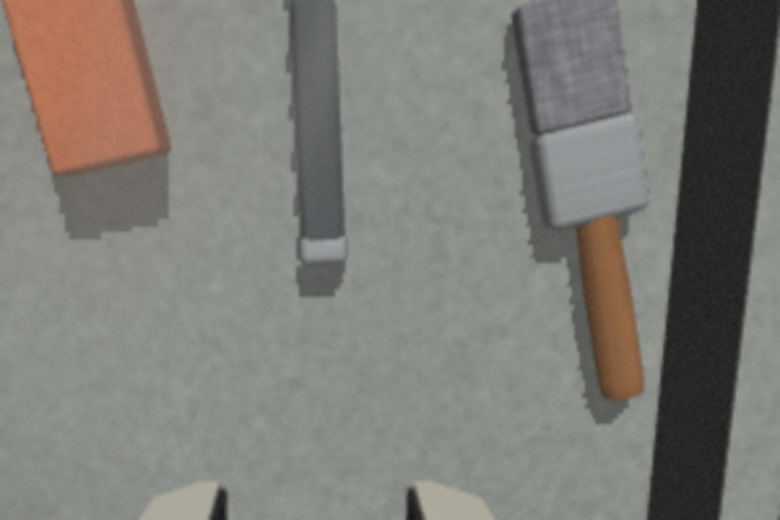

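Run:
```python
from bl import *
need([.5855,.160,.025],1.60)
```

```text
t 21.1 tcp [0.5853 0.0572 0.2181] head 1.556 az -0.29 x 2.06 y 0.06 z 4.24 gw 0.037
```

Call:
{"api": "drive_tool", "payload": {"increments": [{"gripper":0.4,"x":0,"y":0,"z":0.2,"ax":0,"ay":0,"az":-0.29},{"gripper":0.4,"x":0.7,"y":0.02,"z":0.6,"ax":0,"ay":0,"az":0},{"gripper":0.4,"x":0.7,"y":0.02,"z":0.6,"ax":0,"ay":0,"az":0},{"gripper":0.4,"x":0.66,"y":0.02,"z":0.6,"ax":0,"ay":0,"az":0},{"gripper":0.4,"x":0,"y":0,"z":0.8,"ax":0,"ay":0,"az":0},{"gripper":0.4,"x":0,"y":0,"z":0.7,"ax":0,"ay":0,"az":0},{"gripper":0.4,"x":0,"y":0,"z":0.5,"ax":0,"ay":0,"az":0},{"gripper":0.4,"x":0,"y":0,"z":0.23,"ax":0,"ay":0,"az":0},{"gripper":0.4,"x":0,"y":0,"z":0,"ax":0,"ay":0,"az":0},{"gripper":0,"x":0,"y":0,"z":0,"ax":0,"ay":0,"az":0},{"gripper":0,"x":0,"y":0,"z":0,"ax":0,"ay":0,"az":0},{"gripper":0,"x":0,"y":0,"z":0,"ax":0,"ay":0,"az":0}]}}

```text
time: 22.6
tool_pos: [0.586, 0.1603, 0.0076]
ee_rot: [0.697, 0.717, 0.001, 0.0]
wrist_force: [-0.6, -0.9, 5.7]
gripper_width: 0.0177
```

Call:
{"api": "drive_tool", "payload": {"increments": [{"gripper":0,"x":0,"y":0,"z":0,"ax":0,"ay":0,"az":0},{"gripper":0,"x":0,"y":0,"z":0,"ax":0,"ay":0,"az":0}]}}

```text
time: 22.85
tool_pos: [0.586, 0.1603, 0.0076]
ee_rot: [0.697, 0.717, 0.0, 0.0]
wrist_force: [-1.1, -0.7, 6.7]
gripper_width: 0.0177
```

Call:
{"api": "drive_tool", "payload": {"increments": [{"gripper":0,"x":0,"y":0,"z":-0.5,"ax":0,"ay":0,"az":0},{"gripper":0,"x":0,"y":0,"z":-0.9,"ax":0,"ay":0,"az":0},{"gripper":0,"x":0,"y":0,"z":-0.9,"ax":0,"ay":0,"az":-0.99},{"gripper":0,"x":0,"y":0,"z":-0.9,"ax":0,"ay":0,"az":-0.99},{"gripper":0,"x":0,"y":0,"z":-0.9,"ax":0,"ay":0,"az":-0.99},{"gripper":0,"x":0,"y":0,"z":0,"ax":0,"ay":0,"az":-0.99},{"gripper":0,"x":0,"y":0,"z":0,"ax":0,"ay":0,"az":-0.99},{"gripper":0,"x":0,"y":0,"z":0,"ax":0,"ay":0,"az":-0.99},{"gripper":0,"x":0,"y":0,"z":0,"ax":0,"ay":0,"az":-0.99},{"gripper":0,"x":0,"y":0,"z":0,"ax":0,"ay":0,"az":-0.99},{"gripper":0,"x":0,"y":0,"z":0,"ax":0,"ay":0,"az":-0.99},{"gripper":0,"x":0,"y":0,"z":0,"ax":0,"ay":0,"az":-0.99}]}}

```text
time: 24.35
tool_pos: [0.5853, 0.1602, 0.2113]
ee_rot: [0.027, 1.0, -0.0, -0.0]
wrist_force: [-0.0, -0.4, -2.0]
gripper_width: 0.0177
```

Run:
```python
from bl import *
need(b2w((0.002,.035,.19),b),3.085)
```

```text
t 24.45 tcp [0.5853 0.1602 0.2114] head 3.085 az 0.0 x -0.13 y -6.96 z 0.81 gw 0.0177
```

Call:
{"api": "drive_tool", "payload": {"increments": [{"gripper":0,"x":-0.02,"y":-0.87,"z":0,"ax":0,"ay":0,"az":0},{"gripper":0,"x":-0.02,"y":-0.87,"z":0,"ax":0,"ay":0,"az":0},{"gripper":0,"x":-0.02,"y":-0.87,"z":0,"ax":0,"ay":0,"az":0},{"gripper":0,"x":-0.02,"y":-0.87,"z":0,"ax":0,"ay":0,"az":0},{"gripper":0,"x":-0.02,"y":-0.87,"z":0,"ax":0,"ay":0,"az":0},{"gripper":0,"x":-0.01,"y":-0.87,"z":0,"ax":0,"ay":0,"az":0},{"gripper":0,"x":-0.01,"y":-0.87,"z":0,"ax":0,"ay":0,"az":0},{"gripper":0,"x":-0.01,"y":-0.87,"z":0.4,"ax":0,"ay":0,"az":0},{"gripper":0,"x":0,"y":0,"z":0.41,"ax":0,"ay":0,"az":0},{"gripper":0,"x":0,"y":0,"z":0,"ax":0,"ay":0,"az":0},{"gripper":0,"x":0,"y":0,"z":0,"ax":0,"ay":0,"az":0}]}}

```text
time: 25.82
tool_pos: [0.572, -0.1868, 0.172]
ee_rot: [0.029, 1.0, -0.0, 0.0]
wrist_force: [-0.2, -0.1, -2.1]
gripper_width: 0.0172
```

Run:
```python
from bl import *
need(b2w((0.00,.035,.03),b),3.085)
st=get_state();s=snapshot("wrist");save(s,"w13")
print(w2b(st["tool_pos"]))
```

```text
t 25.93 tcp [ 0.5722 -0.1869  0.1723] head 3.084 az -0.01 x 0.04 y -0.02 z 3.23 gw 0.0177
[0.00211397 0.03582821]
```

View pics/w13.png

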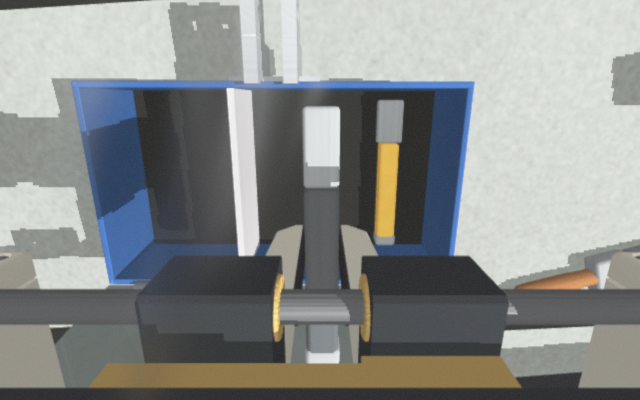

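Call:
{"api": "drive_tool", "payload": {"increments": [{"gripper":0,"x":0,"y":0,"z":0.7,"ax":0,"ay":0,"az":0},{"gripper":0,"x":0,"y":0,"z":0.75,"ax":0,"ay":0,"az":0},{"gripper":0,"x":0,"y":0,"z":0.75,"ax":0,"ay":0,"az":0},{"gripper":0,"x":0,"y":0,"z":0.5,"ax":0,"ay":0,"az":0},{"gripper":0,"x":0,"y":0,"z":0.35,"ax":0,"ay":0,"az":0},{"gripper":0,"x":0,"y":0,"z":0,"ax":0,"ay":0,"az":0},{"gripper":0.34,"x":0,"y":0,"z":0.05,"ax":0,"ay":0,"az":0},{"gripper":0.34,"x":0,"y":0,"z":0,"ax":0,"ay":0,"az":0},{"gripper":0.34,"x":0,"y":0,"z":0,"ax":0,"ay":0,"az":0},{"gripper":0.34,"x":0,"y":0,"z":-0.5,"ax":0,"ay":0,"az":0},{"gripper":0.34,"x":0,"y":0,"z":-0.95,"ax":0,"ay":0,"az":0},{"gripper":0.34,"x":0,"y":0,"z":-0.95,"ax":0,"ay":0,"az":0}]}}

```text
time: 27.48
tool_pos: [0.5715, -0.1875, 0.1379]
ee_rot: [0.029, 1.0, -0.0, 0.0]
wrist_force: [0.8, -0.4, -0.1]
gripper_width: 0.0319
```

Call:
{"api": "drive_tool", "payload": {"increments": [{"gripper":1,"x":0,"y":0,"z":-0.95,"ax":0,"ay":0,"az":0},{"gripper":1,"x":0,"y":0.9,"z":-0.95,"ax":0,"ay":0,"az":0.9},{"gripper":1,"x":0,"y":0,"z":0,"ax":0,"ay":0,"az":0.93},{"gripper":1,"x":0,"y":0,"z":0,"ax":0,"ay":0,"az":0.93},{"gripper":1,"x":0,"y":0,"z":0,"ax":0,"ay":0,"az":0.93},{"gripper":1,"x":0,"y":0,"z":0,"ax":0,"ay":0,"az":0.93},{"gripper":1,"x":0,"y":0,"z":0,"ax":0,"ay":0,"az":0.93},{"gripper":1,"x":0,"y":0,"z":0,"ax":0,"ay":0,"az":0.93},{"gripper":1,"x":0,"y":0,"z":0,"ax":0,"ay":0,"az":0.93},{"gripper":1,"x":0,"y":0,"z":0,"ax":0,"ay":0,"az":0.93},{"gripper":1,"x":0,"y":0,"z":0,"ax":0,"ay":0,"az":0.93}]}}

```text
time: 28.85
tool_pos: [0.5742, -0.1447, 0.2295]
ee_rot: [0.664, 0.747, 0.0, 0.0]
wrist_force: [0.4, -0.6, -0.1]
gripper_width: 0.0928
```

Run:
```python
from bl import *
from meas import show
need([.494,.1705,.1])
st=get_state();s=snapshot("wrist");save(s,"w14")
show(["orange","green","red"],st,s,{"orange":.032,"green":.032,"red":.026})
```

```text
t 28.95 tcp [ 0.5742 -0.1447  0.2294] head 1.691 az -0.0 x 6.45 y -0.84 z 2.97 gw 0.0933
orange px [596.  68.] c [ 0.843  -0.0085] size [ 49.9 137.9] long-axis heading 1.51
orange px [480.  10.] c [0.7112 0.0316] size [16.7 20.5] long-axis heading -1.331
```

View pics/w14.png

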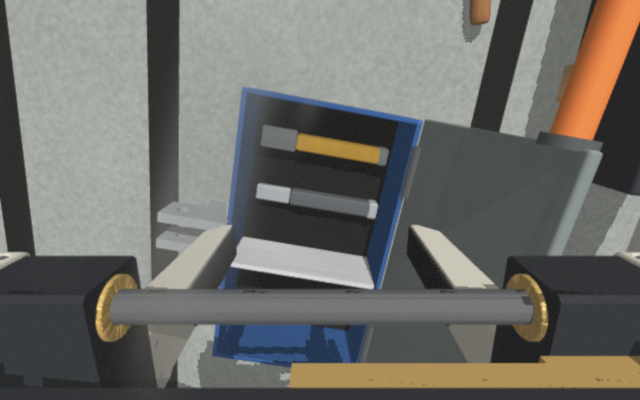

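Call:
{"api": "drive_tool", "payload": {"increments": [{"gripper":1,"x":0,"y":-0.4,"z":0,"ax":0,"ay":0,"az":-0.57},{"gripper":1,"x":0.9,"y":0,"z":0,"ax":0,"ay":0,"az":0},{"gripper":1,"x":0.9,"y":0,"z":0,"ax":0,"ay":0,"az":0},{"gripper":1,"x":0.9,"y":0,"z":0,"ax":0,"ay":0,"az":0},{"gripper":1,"x":0.9,"y":0,"z":0,"ax":0,"ay":0,"az":0},{"gripper":1,"x":0.9,"y":0,"z":0,"ax":0,"ay":0,"az":0},{"gripper":1,"x":0,"y":0,"z":0,"ax":0,"ay":0,"az":0}]}}

```text
time: 29.88
tool_pos: [0.5075, 0.0753, 0.2294]
ee_rot: [0.628, 0.779, 0.0, 0.0]
wrist_force: [-0.0, -0.6, -0.3]
gripper_width: 0.0931
```

Run:
```python
from bl import *
from meas import show
need([.494,.1705,.025],1.776)
st=get_state();s=snapshot("wrist");save(s,"w15")
show(["orange","green","red"],st,s,{"orange":.032,"green":.032,"red":.026})
```

```text
t 29.98 tcp [0.508  0.0732 0.2293] head 1.782 az 0.04 x 1.96 y 0.12 z 4.47 gw 0.0927
orange px [487. 206.] c [0.704  0.0688] size [12.4 75.1] long-axis heading -1.356
orange px [328.  74.] c [0.4938 0.1704] size [43.2 82.5] long-axis heading -1.372
```

View pics/w15.png

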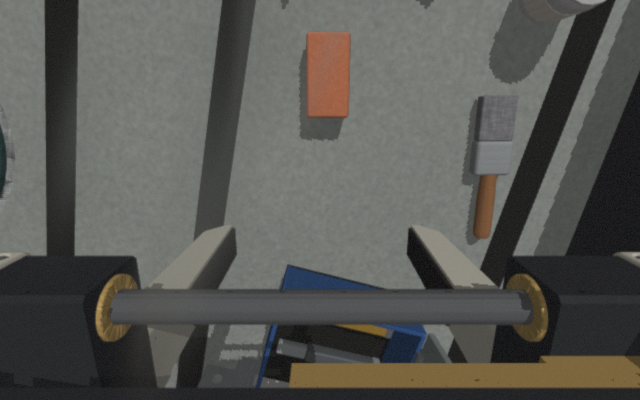

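Call:
{"api": "drive_tool", "payload": {"increments": [{"gripper":0.85,"x":0.65,"y":0.04,"z":0.5,"ax":0,"ay":0,"az":0},{"gripper":0.85,"x":0.65,"y":0.04,"z":0.7,"ax":0,"ay":0,"az":0},{"gripper":0.85,"x":0.66,"y":0.04,"z":0.7,"ax":0,"ay":0,"az":0},{"gripper":0.85,"x":0,"y":0,"z":0.9,"ax":0,"ay":0,"az":0},{"gripper":0.85,"x":0,"y":0,"z":0.8,"ax":0,"ay":0,"az":0},{"gripper":0.85,"x":0,"y":0,"z":0.5,"ax":0,"ay":0,"az":0},{"gripper":0.85,"x":0,"y":0,"z":0.3,"ax":0,"ay":0,"az":0},{"gripper":0.3,"x":0,"y":0,"z":0,"ax":0,"ay":0,"az":0},{"gripper":0.3,"x":0,"y":0,"z":0,"ax":0,"ay":0,"az":0},{"gripper":0.3,"x":0,"y":0,"z":0,"ax":0,"ay":0,"az":0},{"gripper":0.3,"x":0,"y":0,"z":0,"ax":0,"ay":0,"az":0},{"gripper":0.3,"x":0,"y":0,"z":0,"ax":0,"ay":0,"az":0}]}}

```text
time: 31.52
tool_pos: [0.494, 0.1704, 0.0097]
ee_rot: [0.63, 0.777, 0.0, 0.0]
wrist_force: [-0.5, -0.1, 5.9]
gripper_width: 0.0449
```

Call:
{"api": "drive_tool", "payload": {"increments": [{"gripper":0,"x":0,"y":0,"z":-0.4,"ax":0,"ay":0,"az":0},{"gripper":0,"x":0,"y":0,"z":-0.9,"ax":0,"ay":0,"az":0},{"gripper":0,"x":0,"y":0,"z":-0.9,"ax":0,"ay":0,"az":-0.96},{"gripper":0,"x":0,"y":0,"z":-0.9,"ax":0,"ay":0,"az":-0.96},{"gripper":0,"x":0,"y":0,"z":-0.9,"ax":0,"ay":0,"az":-0.96},{"gripper":0,"x":0,"y":0,"z":0,"ax":0,"ay":0,"az":-0.96},{"gripper":0,"x":0,"y":0,"z":0,"ax":0,"ay":0,"az":-0.96},{"gripper":0,"x":0,"y":0,"z":0,"ax":0,"ay":0,"az":-0.96},{"gripper":0,"x":0,"y":0,"z":0,"ax":0,"ay":0,"az":-0.96},{"gripper":0,"x":0,"y":0,"z":0,"ax":0,"ay":0,"az":-0.96},{"gripper":0,"x":0,"y":0,"z":0,"ax":0,"ay":0,"az":-0.96},{"gripper":0,"x":0,"y":0,"z":0,"ax":0,"ay":0,"az":0}]}}

```text
time: 33.02
tool_pos: [0.4935, 0.1702, 0.2099]
ee_rot: [0.034, 0.999, 0.0, 0.0]
wrist_force: [-0.1, 0.0, -2.5]
gripper_width: 0.0447
```

Run:
```python
from bl import *
need(b2w((0.034,-.0905,.19),b),3.085)
```

```text
t 33.12 tcp [0.4936 0.1702 0.2096] head 3.071 az -0.09 x -2.61 y -9.57 z 0.77 gw 0.0448
```

Call:
{"api": "drive_tool", "payload": {"increments": [{"gripper":0,"x":-0.2,"y":-0.87,"z":0,"ax":0,"ay":0,"az":-0.09},{"gripper":0,"x":-0.24,"y":-0.87,"z":0,"ax":0,"ay":0,"az":0},{"gripper":0,"x":-0.24,"y":-0.87,"z":0,"ax":0,"ay":0,"az":0},{"gripper":0,"x":-0.24,"y":-0.87,"z":0,"ax":0,"ay":0,"az":0},{"gripper":0,"x":-0.24,"y":-0.87,"z":0,"ax":0,"ay":0,"az":0},{"gripper":0,"x":-0.24,"y":-0.87,"z":0,"ax":0,"ay":0,"az":0},{"gripper":0,"x":-0.24,"y":-0.87,"z":0,"ax":0,"ay":0,"az":0},{"gripper":0,"x":-0.24,"y":-0.87,"z":0,"ax":0,"ay":0,"az":0},{"gripper":0,"x":-0.24,"y":-0.87,"z":0,"ax":0,"ay":0,"az":0},{"gripper":0,"x":-0.24,"y":-0.87,"z":0,"ax":0,"ay":0,"az":0},{"gripper":0,"x":-0.24,"y":-0.87,"z":0,"ax":0,"ay":0,"az":0},{"gripper":0,"x":0,"y":0,"z":0.7,"ax":0,"ay":0,"az":0}]}}

```text
time: 34.62
tool_pos: [0.598, -0.3179, 0.1758]
ee_rot: [0.03, 1.0, -0.001, 0.002]
wrist_force: [0.9, -0.8, -2.9]
gripper_width: 0.0447
```

Call:
{"api": "drive_tool", "payload": {"increments": [{"gripper":0,"x":0,"y":0,"z":0,"ax":0,"ay":0,"az":0}]}}

```text
time: 34.75
tool_pos: [0.5961, -0.3144, 0.1712]
ee_rot: [0.028, 1.0, 0.001, -0.002]
wrist_force: [-0.5, 0.1, -2.6]
gripper_width: 0.0446
```

Run:
```python
from bl import *
need(b2w((0.034,-.0905,.029),b),3.085)
st=get_state();s=snapshot("wrist");save(s,"w16")
```

```text
t 34.85 tcp [ 0.5972 -0.3143  0.1749] head 3.087 az 0.01 x 0.01 y -0.01 z 3.3 gw 0.0446
```

View pics/w16.png

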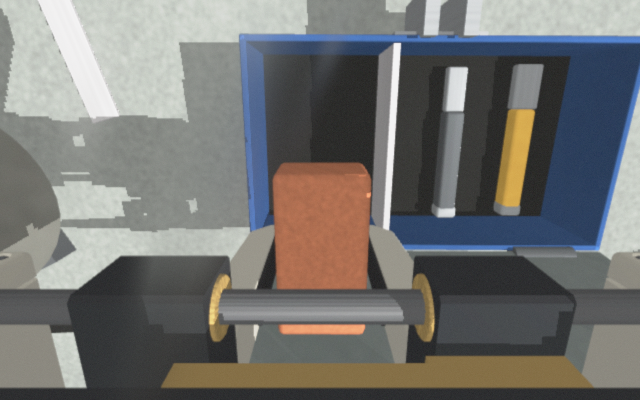

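Call:
{"api": "drive_tool", "payload": {"increments": [{"gripper":0,"x":0,"y":0,"z":0.6,"ax":0,"ay":0,"az":0},{"gripper":0,"x":0,"y":0,"z":0.7,"ax":0,"ay":0,"az":0},{"gripper":0,"x":0,"y":0,"z":0.7,"ax":0,"ay":0,"az":0},{"gripper":0,"x":0,"y":0,"z":0.6,"ax":0,"ay":0,"az":0},{"gripper":0,"x":0,"y":0,"z":0.5,"ax":0,"ay":0,"az":0},{"gripper":0,"x":0,"y":0,"z":0,"ax":0,"ay":0,"az":0}]}}

```text
time: 35.65
tool_pos: [0.597, -0.314, 0.0187]
ee_rot: [0.027, 1.0, 0.0, -0.001]
wrist_force: [-0.7, 0.3, -2.4]
gripper_width: 0.045
```

Call:
{"api": "drive_tool", "payload": {"increments": [{"gripper":0.62,"x":0,"y":0,"z":0,"ax":0,"ay":0,"az":0},{"gripper":0.62,"x":0,"y":0,"z":0,"ax":0,"ay":0,"az":0},{"gripper":0.62,"x":0,"y":0,"z":0,"ax":0,"ay":0,"az":0},{"gripper":0.62,"x":0,"y":0,"z":-0.4,"ax":0,"ay":0,"az":0},{"gripper":0.62,"x":0,"y":0,"z":-0.9,"ax":0,"ay":0,"az":0},{"gripper":0.62,"x":0,"y":0,"z":-0.9,"ax":0,"ay":0,"az":0},{"gripper":0.62,"x":0.2,"y":0,"z":-0.9,"ax":0,"ay":0,"az":0},{"gripper":1,"x":0.4,"y":0.9,"z":-0.9,"ax":0,"ay":0,"az":0},{"gripper":1,"x":0.2,"y":0.9,"z":0,"ax":0,"ay":0,"az":0},{"gripper":1,"x":0,"y":0.9,"z":0,"ax":0,"ay":0,"az":0},{"gripper":1,"x":0,"y":0.9,"z":0,"ax":0,"ay":0,"az":0},{"gripper":1,"x":0,"y":0.9,"z":0,"ax":0,"ay":0,"az":0}]}}

```text
time: 37.15
tool_pos: [0.5702, -0.0893, 0.2181]
ee_rot: [0.027, 1.0, -0.0, 0.001]
wrist_force: [0.6, -0.4, -0.5]
gripper_width: 0.0924
```

Call:
{"api": "drive_tool", "payload": {"increments": [{"gripper":1,"x":0,"y":0.9,"z":0,"ax":0,"ay":0,"az":0},{"gripper":1,"x":0,"y":0.9,"z":0,"ax":0,"ay":0,"az":0},{"gripper":1,"x":0,"y":0.9,"z":0,"ax":0,"ay":0,"az":0},{"gripper":1,"x":0,"y":0.9,"z":0,"ax":0,"ay":0,"az":0},{"gripper":1,"x":0,"y":0.9,"z":0,"ax":0,"ay":0,"az":0.9},{"gripper":1,"x":0,"y":0,"z":0,"ax":0,"ay":0,"az":0.94},{"gripper":1,"x":0,"y":0,"z":0,"ax":0,"ay":0,"az":0.94},{"gripper":1,"x":0,"y":0,"z":0,"ax":0,"ay":0,"az":0.94},{"gripper":1,"x":0,"y":0,"z":0,"ax":0,"ay":0,"az":0.94},{"gripper":1,"x":0,"y":0,"z":0,"ax":0,"ay":0,"az":0.94},{"gripper":1,"x":0,"y":0,"z":0,"ax":0,"ay":0,"az":0.94},{"gripper":1,"x":0,"y":0,"z":0,"ax":0,"ay":0,"az":0.94}]}}

```text
time: 38.65
tool_pos: [0.5825, 0.1339, 0.218]
ee_rot: [0.557, 0.831, 0.001, 0.0]
wrist_force: [0.0, 0.0, 0.4]
gripper_width: 0.0931
```

Call:
{"api": "drive_tool", "payload": {"increments": [{"gripper":1,"x":0,"y":0,"z":0,"ax":0,"ay":0,"az":0.94},{"gripper":1,"x":0,"y":0,"z":0,"ax":0,"ay":0,"az":0.94},{"gripper":1,"x":0,"y":0,"z":0,"ax":0,"ay":0,"az":0.94},{"gripper":1,"x":0,"y":0,"z":0,"ax":0,"ay":0,"az":0.94},{"gripper":1,"x":0,"y":0,"z":0,"ax":0,"ay":0,"az":0.94},{"gripper":1,"x":0,"y":0,"z":0,"ax":0,"ay":0,"az":0}]}}

```text
time: 39.4
tool_pos: [0.5825, 0.1339, 0.2177]
ee_rot: [0.808, 0.59, 0.001, 0.0]
wrist_force: [-1.3, -0.5, -0.7]
gripper_width: 0.0927
```

```bash
sed -i 's/S>140)&(V>60/S>120)\&(V>40/; s/(H>50)/(H>45)/; s/(H<80)/(H<85)/' meas.py
python3 - <<'E'
from bl import *
from meas import show
st=get_state();s=snapshot("wrist");save(s,"w17")
show(["green","red"],st,s,{"green":.032,"red":.026})
need([.583,.336,.030],1.1)
for d in silhouettes(s,"block1"): print(d["p"],d["box"])
f=cv2.cvtColor(s["frame"],cv2.COLOR_RGB2HSV)
s=snapshot("top");save(s,"t17",(320,100,500,240),4)
E
```

```text
green px [27. 31.] c [0.351  0.3535] size [34.  53.4] long-axis heading -0.721
red px [99.  6.] c [0.4248 0.3503] size [15.7 27. ] long-axis heading -0.307
t 39.55 tcp [0.5825 0.1339 0.2169] head 1.264 az 1.09 x 3.61 y -1.82 z 4.12 gw 0.093
0.8 [230.5, 0.0, 281.9, 24.7]
0.65 [0.2, 0.0, 53.6, 56.3]
```

View pics/w17.png

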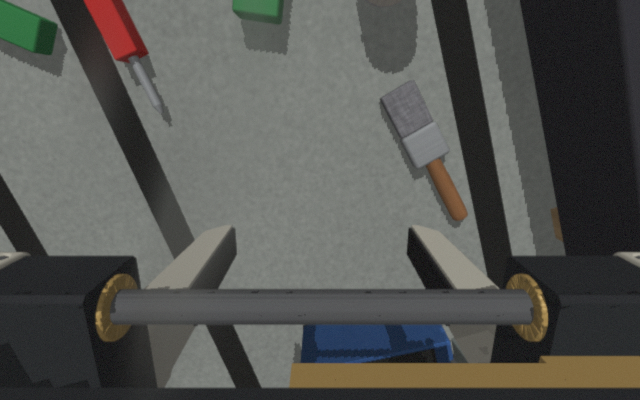

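View pics/t17.png

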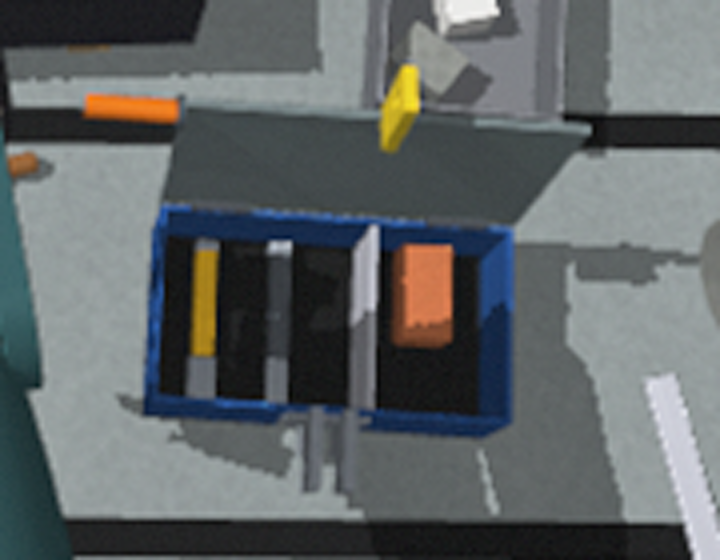

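Call:
{"api": "drive_tool", "payload": {"increments": [{"gripper":1,"x":0.7,"y":-0.6,"z":-0.3,"ax":0,"ay":0,"az":0},{"gripper":1,"x":0.7,"y":-0.6,"z":0,"ax":0,"ay":0,"az":0},{"gripper":1,"x":0,"y":-0.4,"z":0,"ax":0,"ay":0,"az":0},{"gripper":1,"x":0,"y":0,"z":0,"ax":0,"ay":0,"az":0}]}}

```text
time: 40.15
tool_pos: [0.5269, 0.2251, 0.2314]
ee_rot: [0.807, 0.59, 0.0, 0.0]
wrist_force: [-0.0, -0.0, -1.0]
gripper_width: 0.0932
```

Run:
```python
from bl import *
from meas import show
st=get_state();s=snapshot("wrist");save(s,"w18")
show(["green","red"],st,s,{"green":.032,"red":.026})
need([.583,.336,.030])
```

```text
green px [129. 105.] c [0.3522 0.3544] size [35.1 35.2] long-axis heading -0.691
green px [351.  52.] c [0.5909 0.3335] size [28.6 82.5] long-axis heading 1.128
t 40.3 tcp [0.5282 0.2242 0.2312] head 1.26 az -0.0 x 2.46 y 0.36 z 4.4 gw 0.0929
```

View pics/w18.png

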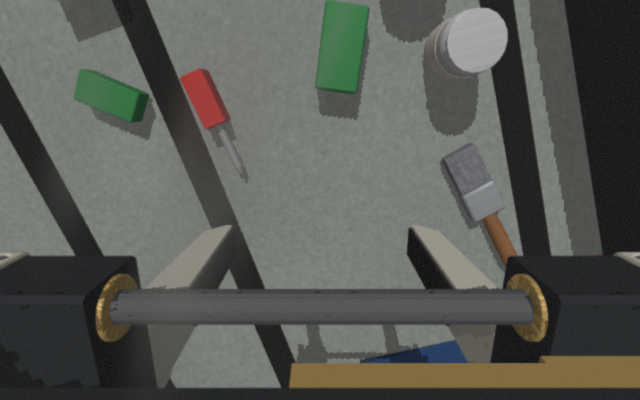

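Run:
```python
from bl import *
st=get_state();s=snapshot("wrist");save(s,"w18c",(290,0,400,110),6)
h=cv2.cvtColor(s["frame"],cv2.COLOR_RGB2HSV)
for p in [(345,20),(345,60),(340,85),(205,90),(205,120)]: print(p,h[p[1],p[0]])
for n in["block1","pin"]:
  for d in silhouettes(s,n):
    m=d["region"].astype(np.uint8)
    c,_=cv2.findContours(m,cv2.RETR_EXTERNAL,cv2.CHAIN_APPROX_NONE);c=max(c,key=len)
    P=np.array([px2w(s,p[0][0],p[0][1],.028,st)[:2] for p in c]);r=cv2.minAreaRect((P*1000).astype(np.float32))
    print(n,round(d["p"],2),np.round(d["box"]),np.round(r[0],1),np.round(r[1],1),r[2])
```

```text
(345, 20) [ 65  99 121]
(345, 60) [ 67 129 117]
(340, 85) [ 66 129 115]
(205, 90) [  1 162 161]
(205, 120) [  1 162 156]
block1 0.8 [314.   1. 366.  95.] [584.9 337.6] [86.5 46.2] 64.59928131103516
block1 0.78 [ 74.  68. 149. 122.] [337.  367.7] [38.4 74.2] 49.06911849975586
pin 0.58 [181.  66. 245. 172.] [434.6 305.1] [ 33.  118.6] 5.088925838470459
```

View pics/w18c.png

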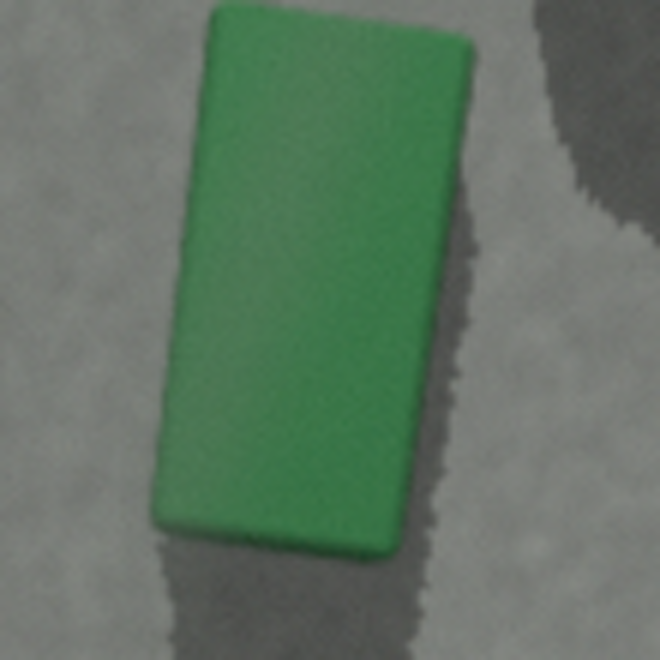

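Run:
```python
from bl import *
need([.585,.3375,.033],1.128)
```

```text
t 40.65 tcp [0.5279 0.2248 0.2311] head 1.26 az 0.88 x 2.53 y 0.07 z 4.34 gw 0.093
```

Call:
{"api": "drive_tool", "payload": {"increments": [{"gripper":0.85,"x":0,"y":0,"z":0.3,"ax":0,"ay":0,"az":0.88},{"gripper":0.85,"x":0.84,"y":0.02,"z":0.5,"ax":0,"ay":0,"az":0},{"gripper":0.85,"x":0.84,"y":0.02,"z":0.5,"ax":0,"ay":0,"az":0},{"gripper":0.85,"x":0.85,"y":0.03,"z":0.5,"ax":0,"ay":0,"az":0},{"gripper":0.85,"x":0,"y":0,"z":0.9,"ax":0,"ay":0,"az":0},{"gripper":0.85,"x":0,"y":0,"z":0.8,"ax":0,"ay":0,"az":0},{"gripper":0.85,"x":0,"y":0,"z":0.55,"ax":0,"ay":0,"az":0},{"gripper":0.85,"x":0,"y":0,"z":0.29,"ax":0,"ay":0,"az":0},{"gripper":0.3,"x":0,"y":0,"z":0,"ax":0,"ay":0,"az":0},{"gripper":0.3,"x":0,"y":0,"z":0,"ax":0,"ay":0,"az":0},{"gripper":0.3,"x":0,"y":0,"z":0,"ax":0,"ay":0,"az":0},{"gripper":0.3,"x":0,"y":0,"z":0,"ax":0,"ay":0,"az":0}]}}

```text
time: 42.15
tool_pos: [0.5854, 0.338, 0.0151]
ee_rot: [0.845, 0.535, 0.001, 0.0]
wrist_force: [-1.1, 0.4, 3.6]
gripper_width: 0.0446
```

Call:
{"api": "drive_tool", "payload": {"increments": [{"gripper":0.3,"x":0,"y":0,"z":0,"ax":0,"ay":0,"az":0},{"gripper":0,"x":0,"y":0,"z":-0.4,"ax":0,"ay":0,"az":0},{"gripper":0,"x":0,"y":0,"z":-0.9,"ax":0,"ay":0,"az":0},{"gripper":0,"x":0,"y":0,"z":-0.9,"ax":0,"ay":0,"az":0},{"gripper":0,"x":0,"y":0,"z":-0.9,"ax":0,"ay":0,"az":0},{"gripper":0,"x":0,"y":0,"z":-0.9,"ax":0,"ay":0,"az":-0.86},{"gripper":0,"x":0,"y":0,"z":0,"ax":0,"ay":0,"az":-0.86},{"gripper":0,"x":0,"y":0,"z":0,"ax":0,"ay":0,"az":-0.86},{"gripper":0,"x":0,"y":0,"z":0,"ax":0,"ay":0,"az":0}]}}

```text
time: 43.28
tool_pos: [0.5848, 0.3378, 0.2151]
ee_rot: [0.727, 0.687, 0.0, 0.0]
wrist_force: [0.0, 0.1, -2.0]
gripper_width: 0.0444
```

Run:
```python
from bl import *
need(b2w((-.036,-.0905,.19),b),1.514)
s=snapshot("scene");save(s,"s19",(200,60,520,260),2.3)
st=get_state();s=snapshot("wrist");save(s,"w19")
```

```text
t 43.38 tcp [0.5849 0.3378 0.2147] head 1.513 az -0.01 x -13.02 y -0.42 z 0.87 gw 0.0446
```

View pics/w19.png

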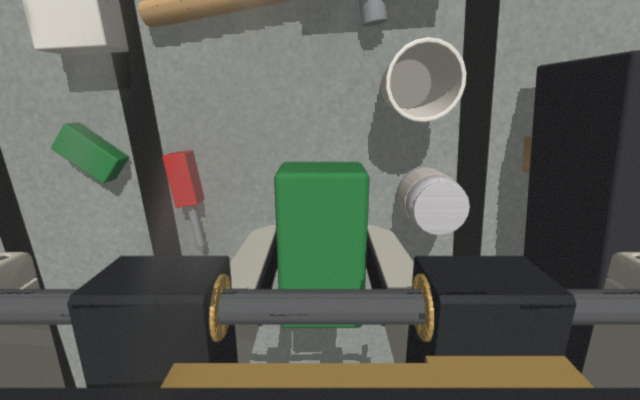

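Call:
{"api": "drive_tool", "payload": {"increments": [{"gripper":0,"x":-0.93,"y":-0.42,"z":-0.2,"ax":0,"ay":0,"az":0},{"gripper":0,"x":-0.93,"y":0,"z":0,"ax":0,"ay":0,"az":0},{"gripper":0,"x":-0.93,"y":0,"z":0,"ax":0,"ay":0,"az":0},{"gripper":0,"x":-0.93,"y":0,"z":0,"ax":0,"ay":0,"az":0},{"gripper":0,"x":-0.93,"y":0,"z":0,"ax":0,"ay":0,"az":0},{"gripper":0,"x":-0.93,"y":0,"z":0,"ax":0,"ay":0,"az":0},{"gripper":0,"x":-0.93,"y":0,"z":0,"ax":0,"ay":0,"az":0},{"gripper":0,"x":-0.93,"y":0,"z":0,"ax":0,"ay":0,"az":0},{"gripper":0,"x":-0.93,"y":0,"z":0,"ax":0,"ay":0,"az":0},{"gripper":0,"x":-0.93,"y":0,"z":0,"ax":0,"ay":0,"az":0},{"gripper":0,"x":-0.93,"y":0,"z":0,"ax":0,"ay":0,"az":0},{"gripper":0,"x":-0.93,"y":0,"z":0,"ax":0,"ay":0,"az":0}]}}

```text
time: 44.98
tool_pos: [0.533, -0.2196, 0.2244]
ee_rot: [0.727, 0.687, 0.0, 0.0]
wrist_force: [0.3, 0.3, -2.9]
gripper_width: 0.0448
```

Call:
{"api": "drive_tool", "payload": {"increments": [{"gripper":0,"x":-0.93,"y":0,"z":0,"ax":0,"ay":0,"az":0},{"gripper":0,"x":-0.93,"y":0,"z":0.5,"ax":0,"ay":0,"az":0},{"gripper":0,"x":0,"y":0,"z":0.5,"ax":0,"ay":0,"az":0},{"gripper":0,"x":0,"y":0,"z":0,"ax":0,"ay":0,"az":0},{"gripper":0,"x":0,"y":0,"z":0,"ax":0,"ay":0,"az":0}]}}

```text
time: 45.6
tool_pos: [0.5286, -0.3108, 0.1755]
ee_rot: [0.726, 0.687, 0.0, 0.001]
wrist_force: [-0.1, 0.9, -2.0]
gripper_width: 0.0447
```

Run:
```python
from bl import *
need(b2w((-.036,-.0905,.061),b),1.514)
st=get_state();print(w2b(st["tool_pos"]));s=snapshot("wrist");save(s,"w20")
s=snapshot("top");save(s,"t20",(320,100,500,240),4)
```

```text
t 45.7 tcp [ 0.5287 -0.3107  0.1758] head 1.516 az 0.01 x -0.0 y -0.04 z 2.68 gw 0.0447
[-0.03418332 -0.09033746]
```

View pics/w20.png

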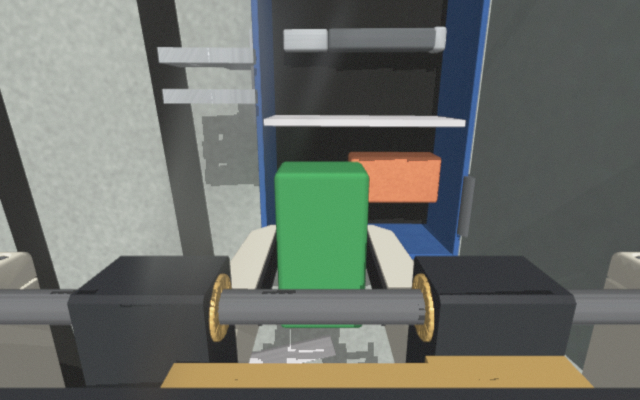

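View pics/t20.png

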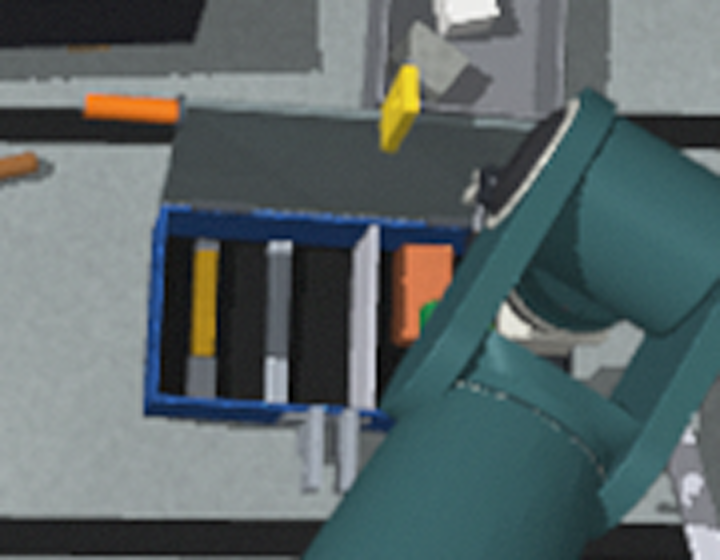

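Run:
```python
from bl import *
st=get_state();s=snapshot("wrist")
for u,v,z in [(350,153,.038),(350,202,.038),(438,154,.038),(438,200,.038)]: print(np.round(w2b(px2w(s,u,v,z,st)),4))
```

```text
[-0.0087 -0.0639]
[-0.0076 -0.111 ]
[ 0.0722 -0.0647]
[ 0.0764 -0.1089]
```

Call:
{"api": "drive_tool", "payload": {"increments": [{"gripper":0,"x":0,"y":-0.04,"z":0.5,"ax":0,"ay":0,"az":0},{"gripper":0,"x":0,"y":0,"z":0.6,"ax":0,"ay":0,"az":0},{"gripper":0,"x":0,"y":0,"z":0.5,"ax":0,"ay":0,"az":0},{"gripper":0,"x":0,"y":0,"z":0.5,"ax":0,"ay":0,"az":0},{"gripper":0,"x":0,"y":0,"z":0.5,"ax":0,"ay":0,"az":0},{"gripper":0,"x":0,"y":0,"z":0,"ax":0,"ay":0,"az":0}]}}

```text
time: 46.7
tool_pos: [0.5254, -0.3103, 0.0426]
ee_rot: [0.726, 0.687, -0.0, -0.002]
wrist_force: [0.7, 0.5, -3.2]
gripper_width: 0.0449
```

Call:
{"api": "drive_tool", "payload": {"increments": [{"gripper":0.53,"x":0,"y":0,"z":0,"ax":0,"ay":0,"az":0},{"gripper":0.53,"x":0,"y":0,"z":0,"ax":0,"ay":0,"az":0},{"gripper":0.53,"x":0,"y":0,"z":0,"ax":0,"ay":0,"az":0},{"gripper":0.53,"x":0,"y":0,"z":-0.5,"ax":0,"ay":0,"az":0},{"gripper":0.53,"x":0,"y":0,"z":-0.9,"ax":0,"ay":0,"az":0},{"gripper":0.53,"x":0,"y":0,"z":-0.9,"ax":0,"ay":0,"az":0},{"gripper":0.53,"x":0,"y":-0.3,"z":-0.9,"ax":0,"ay":0,"az":0},{"gripper":0.53,"x":0,"y":-0.3,"z":-0.9,"ax":0,"ay":0,"az":0},{"gripper":0.53,"x":0.9,"y":0,"z":-0.4,"ax":0,"ay":0,"az":0},{"gripper":0.53,"x":0.9,"y":0,"z":0,"ax":0,"ay":0,"az":0},{"gripper":0.53,"x":0.9,"y":0,"z":0,"ax":0,"ay":0,"az":0},{"gripper":0.53,"x":0.9,"y":0,"z":0,"ax":0,"ay":0,"az":0}]}}

```text
time: 48.2
tool_pos: [0.506, -0.1281, 0.2698]
ee_rot: [0.726, 0.687, 0.0, 0.0]
wrist_force: [0.8, -0.3, 0.3]
gripper_width: 0.0493
```

Run:
```python
from bl import *
s=snapshot("top");save(s,"t21",(320,100,500,240),4)
need([.689,-.03,.24],1.514)
```

```text
t 48.35 tcp [ 0.5062 -0.128   0.27  ] head 1.518 az 0.03 x 2.16 y 3.54 z 0.98 gw 0.0496
```

View pics/t21.png

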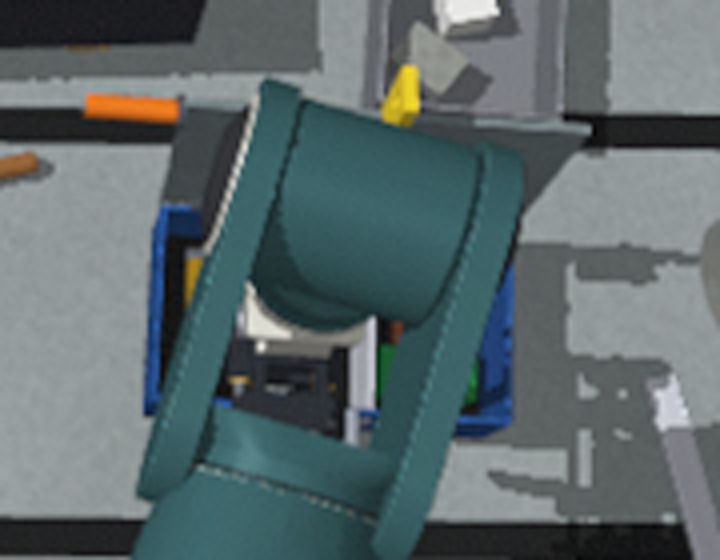

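Call:
{"api": "drive_tool", "payload": {"increments": [{"gripper":0.6,"x":0.9,"y":0,"z":-0.4,"ax":0,"ay":0,"az":0},{"gripper":0.6,"x":0.9,"y":0,"z":-0.3,"ax":0,"ay":0,"az":0},{"gripper":0.6,"x":0.9,"y":0,"z":0,"ax":0,"ay":0,"az":0},{"gripper":0.6,"x":0.9,"y":0,"z":0,"ax":0,"ay":0,"az":0},{"gripper":0.6,"x":0,"y":0,"z":0,"ax":0,"ay":0,"az":0}]}}

```text
time: 48.98
tool_pos: [0.5163, 0.0516, 0.3043]
ee_rot: [0.726, 0.688, 0.0, 0.0]
wrist_force: [0.4, 0.4, 0.1]
gripper_width: 0.0559
```

Run:
```python
from bl import *
s=snapshot("top");save(s,"t22",(320,100,500,240),4)
save(s,"t22b",(120,120,340,270),3.6)
need([.689,-.03,.227],1.514)
```

```text
t 49.12 tcp [0.5162 0.0492 0.3043] head 1.515 az 0.01 x -1.39 y 3.54 z 1.93 gw 0.056
```

View pics/t22.png

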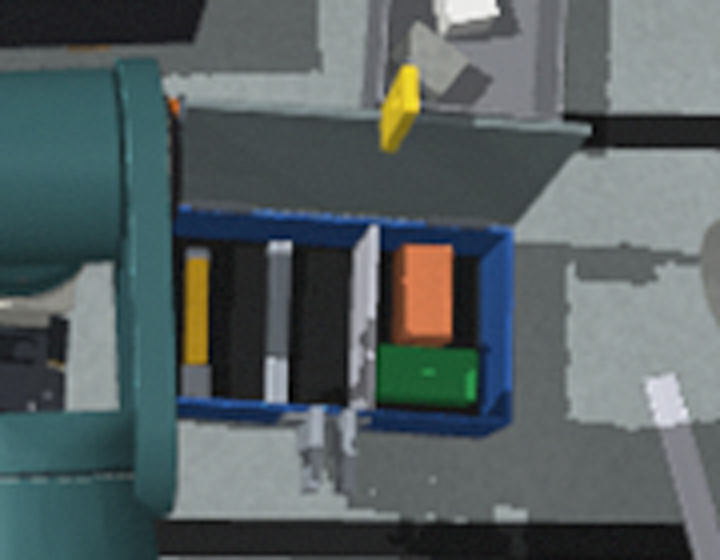

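View pics/t22b.png

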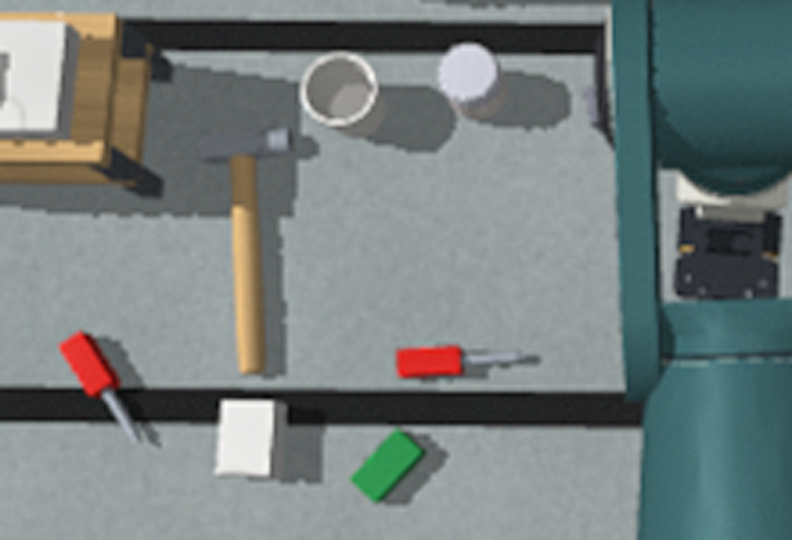

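Call:
{"api": "drive_tool", "payload": {"increments": [{"gripper":0.6,"x":-0.3,"y":0.88,"z":0,"ax":0,"ay":0,"az":0},{"gripper":0.6,"x":-0.3,"y":0.88,"z":0,"ax":0,"ay":0,"az":0},{"gripper":0.6,"x":-0.4,"y":0.88,"z":0,"ax":0,"ay":0,"az":0},{"gripper":0.6,"x":-0.44,"y":0.9,"z":0,"ax":0,"ay":0,"az":0},{"gripper":0.6,"x":0,"y":0,"z":0,"ax":0,"ay":0,"az":0}]}}

```text
time: 49.75
tool_pos: [0.6905, -0.0349, 0.3018]
ee_rot: [0.728, 0.686, -0.001, -0.001]
wrist_force: [-1.0, 0.8, -0.5]
gripper_width: 0.0556
```

Run:
```python
from bl import *
need([.689,-.033,.234],1.514)
s=snapshot("scene");save(s,"s23",(140,120,400,260),3)
st=get_state();s=snapshot("wrist");save(s,"w23")
```

```text
t 49.85 tcp [ 0.6888 -0.033   0.3037] head 1.514 az -0.0 x 0.0 y 0.0 z 1.77 gw 0.056
```

View pics/s23.png

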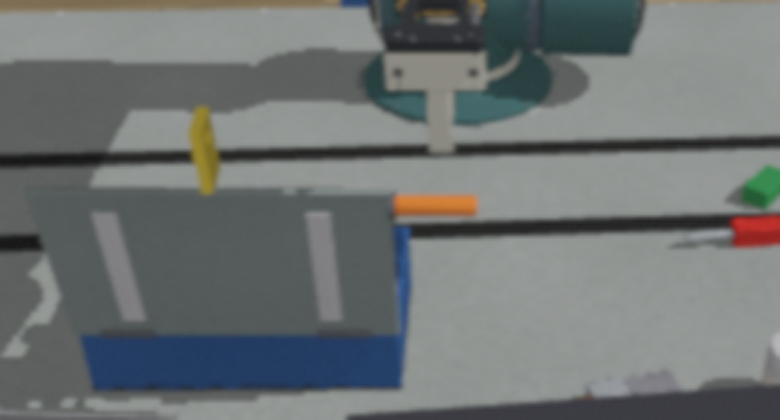

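View pics/w23.png

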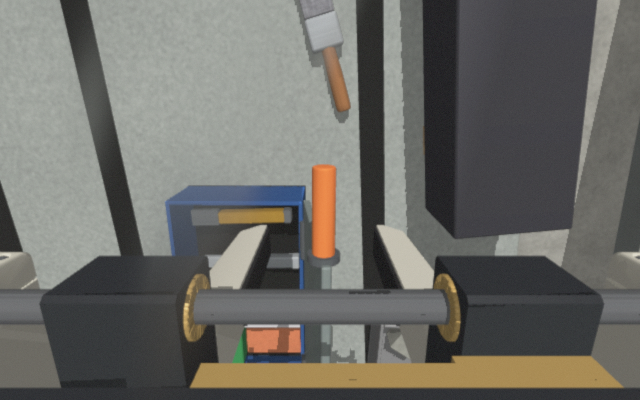

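Call:
{"api": "drive_tool", "payload": {"increments": [{"gripper":0.6,"x":0,"y":0,"z":0.6,"ax":0,"ay":0,"az":0},{"gripper":0.6,"x":0,"y":0,"z":0.6,"ax":0,"ay":0,"az":0},{"gripper":0.6,"x":0,"y":0,"z":0.57,"ax":0,"ay":0,"az":0},{"gripper":0.1,"x":0,"y":0,"z":0,"ax":0,"ay":0,"az":0},{"gripper":0,"x":0,"y":0,"z":0,"ax":0,"ay":0,"az":0},{"gripper":0,"x":0,"y":0,"z":0,"ax":0,"ay":0,"az":0},{"gripper":0,"x":0,"y":0,"z":0,"ax":0,"ay":0,"az":0},{"gripper":0,"x":0,"y":0,"z":0,"ax":0,"ay":0,"az":0},{"gripper":0,"x":0,"y":0,"z":0,"ax":0,"ay":0,"az":0}], "grip_force": 25}}

```text
time: 51.08
tool_pos: [0.6892, -0.0314, 0.2166]
ee_rot: [0.726, 0.687, 0.001, 0.001]
wrist_force: [1.6, -0.3, 5.8]
gripper_width: 0.017
```

Call:
{"api": "drive_tool", "payload": {"increments": [{"gripper":0,"x":0,"y":-0.43,"z":-0.035,"ax":0,"ay":0,"az":0},{"gripper":0,"x":0,"y":-0.43,"z":0.025,"ax":0,"ay":0,"az":0},{"gripper":0,"x":0,"y":-0.425,"z":0.085,"ax":0,"ay":0,"az":0},{"gripper":0,"x":0,"y":0,"z":0,"ax":0,"ay":0,"az":0}]}}

```text
time: 51.58
tool_pos: [0.6237, -0.0275, 0.2128]
ee_rot: [0.726, 0.687, 0.0, -0.0]
wrist_force: [-7.4, 4.2, 9.1]
gripper_width: 0.0174
```

Call:
{"api": "drive_tool", "payload": {"increments": [{"gripper":0,"x":0,"y":-0.41,"z":0.13,"ax":0,"ay":0,"az":0},{"gripper":0,"x":0,"y":-0.385,"z":0.2,"ax":0,"ay":0,"az":0},{"gripper":0,"x":0,"y":-0.35,"z":0.25,"ax":0,"ay":0,"az":0},{"gripper":0,"x":0,"y":0,"z":0,"ax":0,"ay":0,"az":0}]}}

```text
time: 52.08
tool_pos: [0.5663, -0.0243, 0.1822]
ee_rot: [0.726, 0.687, -0.001, -0.001]
wrist_force: [-7.7, 4.5, -0.0]
gripper_width: 0.0171
```

Call:
{"api": "drive_tool", "payload": {"increments": [{"gripper":0,"x":0,"y":-0.325,"z":0.3,"ax":0,"ay":0,"az":0},{"gripper":0,"x":0,"y":-0.27,"z":0.34,"ax":0,"ay":0,"az":0},{"gripper":0,"x":0,"y":-0.22,"z":0.375,"ax":0,"ay":0,"az":0},{"gripper":0,"x":0,"y":0,"z":0,"ax":0,"ay":0,"az":0}]}}

```text
time: 52.58
tool_pos: [0.5263, -0.0221, 0.1309]
ee_rot: [0.726, 0.687, -0.001, -0.001]
wrist_force: [-0.3, 4.4, -8.1]
gripper_width: 0.0171
```

Call:
{"api": "drive_tool", "payload": {"increments": [{"gripper":0,"x":0,"y":-0.09,"z":0.2,"ax":0,"ay":0,"az":0},{"gripper":0,"x":0,"y":-0.075,"z":0.2,"ax":0,"ay":0,"az":0},{"gripper":0,"x":0,"y":-0.06,"z":0.21,"ax":0,"ay":0,"az":0},{"gripper":0,"x":0,"y":-0.05,"z":0.21,"ax":0,"ay":0,"az":0},{"gripper":0,"x":0,"y":-0.03,"z":0.21,"ax":0,"ay":0,"az":0},{"gripper":0,"x":0,"y":-0.02,"z":0.21,"ax":0,"ay":0,"az":0},{"gripper":0,"x":0,"y":0,"z":0,"ax":0,"ay":0,"az":0}]}}

```text
time: 53.45
tool_pos: [0.5103, -0.0212, 0.0696]
ee_rot: [0.726, 0.687, -0.001, -0.001]
wrist_force: [-3.0, 6.0, -6.3]
gripper_width: 0.0173
```

Run:
```python
from bl import *
need(b2w((-.07,.19,.085),b),1.514)
s=snapshot("scene");save(s,"s24",(140,140,400,260),3)
```

```text
t 53.55 tcp [ 0.5103 -0.0212  0.0697] head 1.516 az 0.01 x -0.15 y -0.02 z 0.07 gw 0.0173
```

View pics/s24.png

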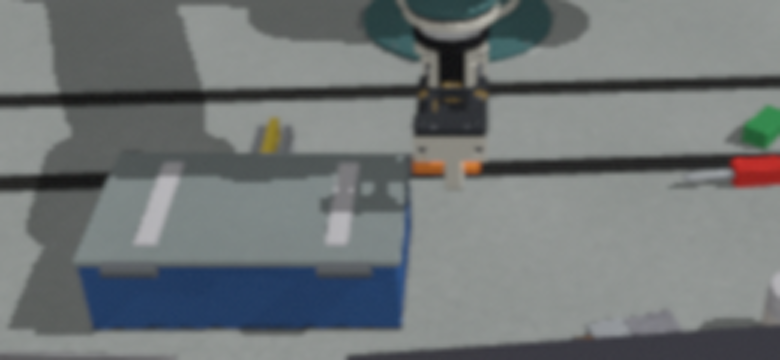

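Call:
{"api": "drive_tool", "payload": {"increments": [{"gripper":0,"x":0,"y":0,"z":0.06,"ax":0,"ay":0,"az":0},{"gripper":0,"x":0,"y":0,"z":0.04,"ax":0,"ay":0,"az":0},{"gripper":0,"x":0,"y":0,"z":0,"ax":0,"ay":0,"az":0}]}}

```text
time: 53.98
tool_pos: [0.5101, -0.0212, 0.0651]
ee_rot: [0.726, 0.687, -0.001, -0.002]
wrist_force: [-9.1, 5.5, 0.7]
gripper_width: 0.0171
```

Call:
{"api": "drive_tool", "payload": {"increments": [{"gripper":0,"x":0,"y":0,"z":0.04,"ax":0,"ay":0,"az":0},{"gripper":0,"x":0,"y":0,"z":0,"ax":0,"ay":0,"az":0}]}}

```text
time: 54.22
tool_pos: [0.51, -0.0212, 0.0631]
ee_rot: [0.726, 0.687, -0.001, -0.002]
wrist_force: [-9.6, 5.6, 1.2]
gripper_width: 0.0173
```

Call:
{"api": "drive_tool", "payload": {"increments": [{"gripper":0,"x":0,"y":-0.015,"z":0.04,"ax":0,"ay":0,"az":0},{"gripper":0,"x":0,"y":0,"z":0,"ax":0,"ay":0,"az":0}]}}

```text
time: 54.48
tool_pos: [0.5101, -0.0212, 0.0624]
ee_rot: [0.726, 0.687, -0.0, -0.001]
wrist_force: [-9.5, 7.6, 10.6]
gripper_width: 0.0172
```

Call:
{"api": "drive_tool", "payload": {"increments": [{"gripper":0,"x":0,"y":0,"z":0.04,"ax":0,"ay":0,"az":0},{"gripper":0,"x":0,"y":0,"z":0,"ax":0,"ay":0,"az":0}]}}

```text
time: 54.72
tool_pos: [0.5102, -0.0213, 0.0618]
ee_rot: [0.726, 0.687, -0.0, -0.001]
wrist_force: [-18.6, 6.5, 27.7]
gripper_width: 0.0173
```

Run:
```python
from bl import *
st=get_state();s=snapshot("wrist");save(s,"w25")
s=snapshot("scene");save(s,"s25",(190,140,340,220),5)
```

```text
(no output)
```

View pics/w25.png

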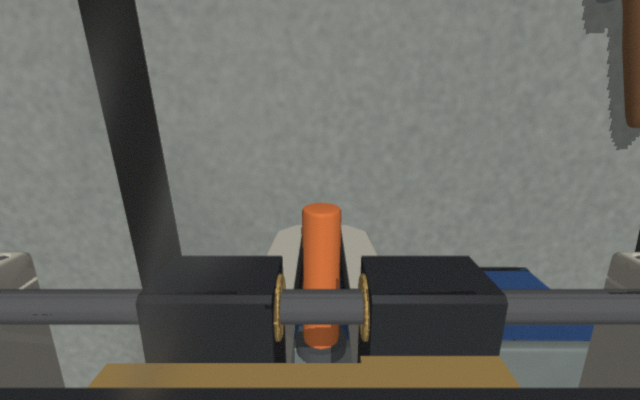

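View pics/s25.png

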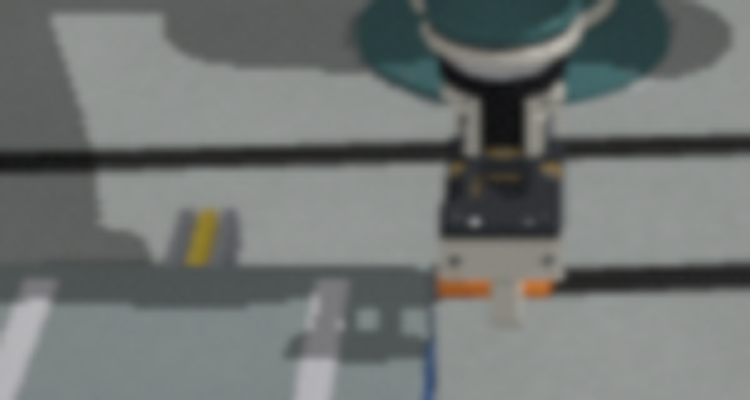

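Call:
{"api": "drive_tool", "payload": {"increments": [{"gripper":0,"x":0,"y":-0.01,"z":-0.05,"ax":0,"ay":0,"az":0},{"gripper":0.5,"x":0,"y":0,"z":0,"ax":0,"ay":0,"az":0},{"gripper":0.5,"x":0,"y":0,"z":0,"ax":0,"ay":0,"az":0},{"gripper":0.5,"x":0,"y":0,"z":0,"ax":0,"ay":0,"az":0},{"gripper":0.5,"x":0,"y":0,"z":0,"ax":0,"ay":0,"az":0},{"gripper":0.7,"x":0,"y":0,"z":-0.5,"ax":0,"ay":0,"az":0},{"gripper":0.7,"x":0,"y":0,"z":-0.9,"ax":0,"ay":0,"az":0},{"gripper":0.7,"x":0.4,"y":0,"z":-0.9,"ax":0,"ay":0,"az":0},{"gripper":0.7,"x":0.9,"y":-0.3,"z":-0.9,"ax":0,"ay":0,"az":0},{"gripper":0.7,"x":0.9,"y":-0.3,"z":0,"ax":0,"ay":0,"az":0},{"gripper":0.7,"x":0.9,"y":-0.3,"z":0,"ax":0,"ay":0,"az":0},{"gripper":0.7,"x":0.9,"y":-0.3,"z":0,"ax":0,"ay":0,"az":0}]}}

```text
time: 56.42
tool_pos: [0.4604, 0.1808, 0.2199]
ee_rot: [0.726, 0.687, 0.0, 0.0]
wrist_force: [1.1, -0.6, -0.6]
gripper_width: 0.0654
```

Call:
{"api": "drive_tool", "payload": {"increments": [{"gripper":0.7,"x":0.3,"y":0,"z":0,"ax":0,"ay":0,"az":0},{"gripper":0.7,"x":0,"y":0,"z":0,"ax":0,"ay":0,"az":0}]}}

```text
time: 56.68
tool_pos: [0.4619, 0.1948, 0.2196]
ee_rot: [0.726, 0.688, -0.0, 0.0]
wrist_force: [0.2, -0.6, 0.4]
gripper_width: 0.065
```

```bash
sed -i 's/(S>180)&(V>90)/(S>130)\&(V>90)/; s/\[34.  53.4\]//' meas.py
python3 - <<'E'
from bl import *
from meas import show
need([.43,.32,.027])
st=get_state();s=snapshot("wrist");save(s,"w26")
show(["red"],st,s,{"red":.026})
for d in silhouettes(s,"pin"): print(d["p"],d["box"])
s=snapshot("top");save(s,"t26",(330,120,480,230),5)
E
```

```text
t 56.77 tcp [0.4621 0.1936 0.2196] head 1.515 az -0.0 x 2.49 y -0.78 z 4.23 gw 0.0653
red px [280.  32.] c [0.428 0.334] size [25.5 59.5] long-axis heading -1.499
0.72 [264.7, 0.0, 299.5, 124.0]
```

View pics/w26.png

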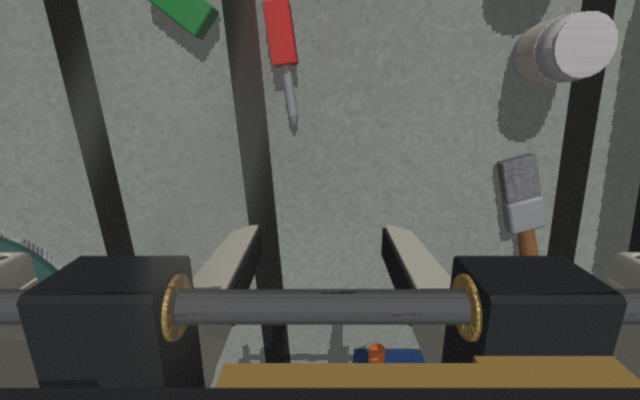

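View pics/t26.png

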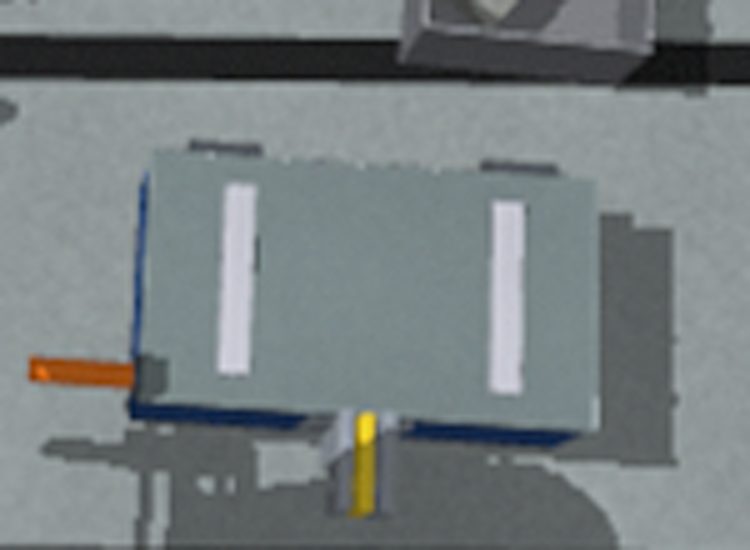

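Run:
```python
from bl import *
st=get_state();s=snapshot("wrist")
print(px2w(s,294,128,.013,st),px2w(s,286,66,.013,st))
need([.428,.334,.024],1.6426)
```

```text
[0.43365988 0.23889527 0.013     ] [0.4303176  0.30374437 0.013     ]
t 57.08 tcp [0.462  0.1939 0.2197] head 1.515 az -0.85 x 2.84 y -0.48 z 4.29 gw 0.0647
```

Call:
{"api": "drive_tool", "payload": {"increments": [{"gripper":0.7,"x":0,"y":0,"z":0.2,"ax":0,"ay":0,"az":-0.8},{"gripper":0.7,"x":0.6,"y":-0.22,"z":0.5,"ax":0,"ay":0,"az":0},{"gripper":0.7,"x":0.6,"y":-0.22,"z":0.5,"ax":0,"ay":0,"az":0},{"gripper":0.7,"x":0,"y":0,"z":0,"ax":0,"ay":0,"az":0},{"gripper":0.7,"x":0,"y":0,"z":0,"ax":0,"ay":0,"az":0}]}}

```text
time: 57.7
tool_pos: [0.4364, 0.2526, 0.1604]
ee_rot: [0.684, 0.73, 0.0, 0.0]
wrist_force: [0.2, 0.8, -0.5]
gripper_width: 0.0654
```

Run:
```python
from bl import *
from meas import show
st=get_state();s=snapshot("wrist");save(s,"w27")
show(["red"],st,s,{"red":.026})
need([.428,.334,.024],1.6426)
```

```text
red px [317.  89.] c [0.4272 0.3341] size [24.5 58.3] long-axis heading -1.5
t 57.85 tcp [0.4366 0.2524 0.1606] head 1.635 az -0.05 x 1.64 y -0.06 z 3.11 gw 0.0656
```

View pics/w27.png

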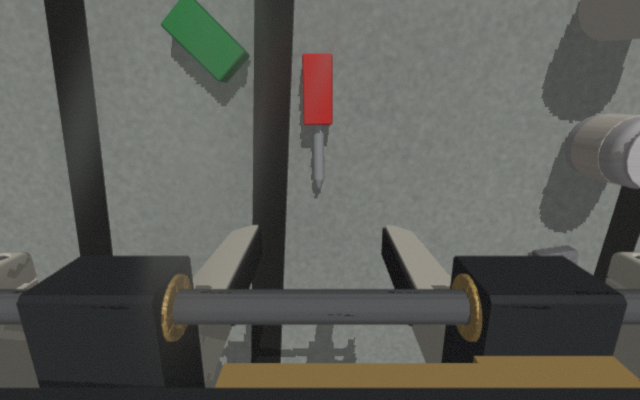

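Call:
{"api": "drive_tool", "payload": {"increments": [{"gripper":0.5,"x":0.6,"y":-0.03,"z":0.4,"ax":0,"ay":0,"az":-0.05},{"gripper":0.5,"x":0.6,"y":-0.03,"z":0.5,"ax":0,"ay":0,"az":0},{"gripper":0.5,"x":0.44,"y":-0.01,"z":0.5,"ax":0,"ay":0,"az":0},{"gripper":0.5,"x":0,"y":0,"z":0.7,"ax":0,"ay":0,"az":0},{"gripper":0.5,"x":0,"y":0,"z":0.6,"ax":0,"ay":0,"az":0},{"gripper":0.5,"x":0,"y":0,"z":0.4,"ax":0,"ay":0,"az":0},{"gripper":0.5,"x":0,"y":0,"z":0,"ax":0,"ay":0,"az":0},{"gripper":0.1,"x":0,"y":0,"z":0,"ax":0,"ay":0,"az":0},{"gripper":0.1,"x":0,"y":0,"z":0,"ax":0,"ay":0,"az":0},{"gripper":0.1,"x":0,"y":0,"z":0,"ax":0,"ay":0,"az":0},{"gripper":0.1,"x":0,"y":0,"z":0,"ax":0,"ay":0,"az":0}], "grip_force": 40}}

```text
time: 59.22
tool_pos: [0.4273, 0.3347, 0.0058]
ee_rot: [0.681, 0.732, 0.001, 0.0]
wrist_force: [0.1, -0.6, 7.1]
gripper_width: 0.0253
```

Call:
{"api": "drive_tool", "payload": {"increments": [{"gripper":0,"x":0,"y":0,"z":-0.4,"ax":0,"ay":0,"az":0},{"gripper":0,"x":0,"y":0,"z":-0.8,"ax":0,"ay":0,"az":0},{"gripper":0,"x":0,"y":0,"z":-0.8,"ax":0,"ay":0,"az":0.42},{"gripper":0,"x":0,"y":0,"z":-0.8,"ax":0,"ay":0,"az":0.42},{"gripper":0,"x":0,"y":0,"z":0,"ax":0,"ay":0,"az":0},{"gripper":0,"x":0,"y":0,"z":0,"ax":0,"ay":0,"az":0}]}}

```text
time: 59.98
tool_pos: [0.4266, 0.3343, 0.1449]
ee_rot: [0.726, 0.688, 0.0, 0.0]
wrist_force: [-0.4, -0.1, -0.6]
gripper_width: 0.0258
```

Run:
```python
from bl import *
need(b2w((-.132,.15,.14),b),1.514,False)
s=snapshot("scene");save(s,"s28",(300,120,460,220),5)
st=get_state();s=snapshot("wrist");save(s,"w28")
```

```text
t 60.08 tcp [0.4264 0.3342 0.1439] head 1.518 az 0.02 x -7.95 y 0.82 z 0.08 gw 0.0257
```

View pics/s28.png

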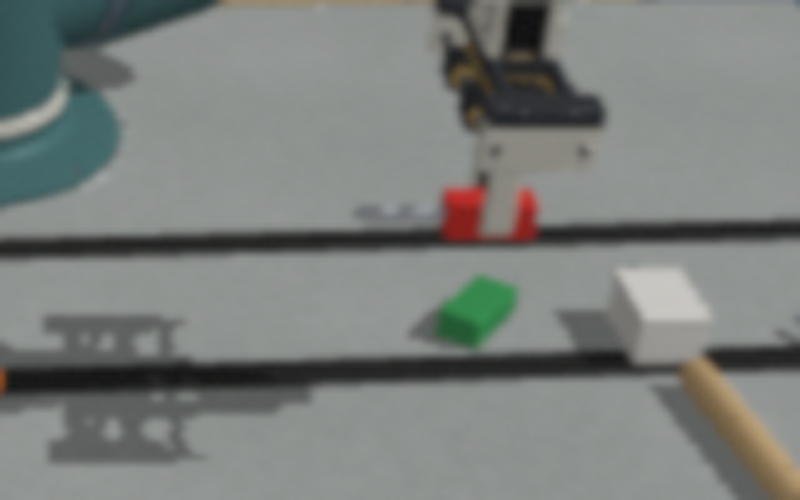

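View pics/w28.png

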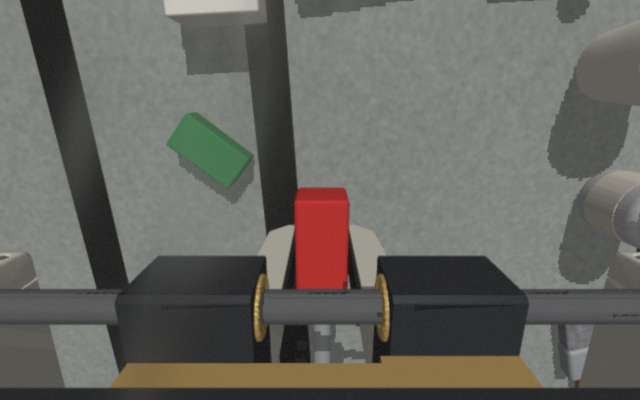

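Call:
{"api": "drive_tool", "payload": {"increments": [{"gripper":0,"x":-0.7,"y":0.05,"z":-0.6,"ax":0,"ay":0,"az":0.02},{"gripper":0,"x":-0.95,"y":0.08,"z":0,"ax":0,"ay":0,"az":0},{"gripper":0,"x":-0.95,"y":0.08,"z":0,"ax":0,"ay":0,"az":0},{"gripper":0,"x":-0.95,"y":0.08,"z":0,"ax":0,"ay":0,"az":0},{"gripper":0,"x":-0.95,"y":0.08,"z":0,"ax":0,"ay":0,"az":0},{"gripper":0,"x":-0.95,"y":0.08,"z":0,"ax":0,"ay":0,"az":0},{"gripper":0,"x":-0.95,"y":0.08,"z":0,"ax":0,"ay":0,"az":0},{"gripper":0,"x":-0.95,"y":0.08,"z":0,"ax":0,"ay":0,"az":0},{"gripper":0,"x":-0.95,"y":0.08,"z":0,"ax":0,"ay":0,"az":0},{"gripper":0,"x":-0.95,"y":0.08,"z":0,"ax":0,"ay":0,"az":0},{"gripper":0,"x":-0.95,"y":0.08,"z":0,"ax":0,"ay":0,"az":0},{"gripper":0,"x":-0.95,"y":0.08,"z":0,"ax":0,"ay":0,"az":0}]}}

```text
time: 61.68
tool_pos: [0.4414, -0.2264, 0.1742]
ee_rot: [0.727, 0.687, -0.0, -0.0]
wrist_force: [0.7, 0.6, -0.6]
gripper_width: 0.0259
```

Call:
{"api": "drive_tool", "payload": {"increments": [{"gripper":0,"x":-0.95,"y":0,"z":0,"ax":0,"ay":0,"az":0},{"gripper":0,"x":-0.95,"y":0,"z":0,"ax":0,"ay":0,"az":0},{"gripper":0,"x":-0.95,"y":0,"z":0,"ax":0,"ay":0,"az":0},{"gripper":0,"x":0,"y":0,"z":0,"ax":0,"ay":0,"az":0},{"gripper":0,"x":0,"y":0,"z":0,"ax":0,"ay":0,"az":0}]}}

```text
time: 62.3
tool_pos: [0.4336, -0.3666, 0.1741]
ee_rot: [0.727, 0.687, 0.0, -0.001]
wrist_force: [0.5, 0.2, 0.2]
gripper_width: 0.0258
```

Run:
```python
from bl import *
need(b2w((-.132,.15,.14),b),1.514,False)
st=get_state();s=snapshot("wrist");np.savez("w29.npz",frame=s["frame"],pos=st["tool_pos"],q=st["ee_rot"])
f=s["frame"].copy()
save(s,"w29c",(200,100,460,270),3)
for y in(.019,.009,-.009,-.019):
    for x in (-.114,-.15):
        u=w2px(s,b2w((x,y,.09),b),st);print((x,y),np.round(u,1));cv2.drawMarker(f,tuple(int(round(v)) for v in u),(255,0,255),0,5)
s["frame"]=f;save(s,"w29")
```

```text
t 62.4 tcp [ 0.4339 -0.3661  0.1746] head 1.515 az 0.01 x 6.02 y -0.12 z 0.69 gw 0.0259
(-0.114, 0.019) [340.6 -53.3]
(-0.15, 0.019) [285.3 -53.4]
(-0.114, 0.009) [340.3 -35.8]
(-0.15, 0.009) [285.7 -35.8]
(-0.114, -0.009) [339.9  -5.1]
(-0.15, -0.009) [286.5  -5.2]
(-0.114, -0.019) [339.7  11.3]
(-0.15, -0.019) [286.9  11.3]
```

View pics/w29.png

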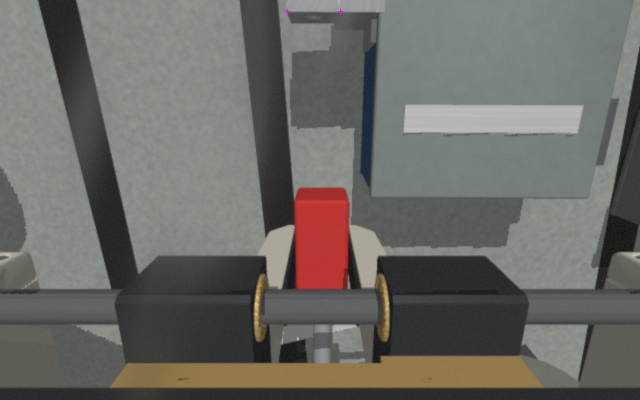

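Call:
{"api": "drive_tool", "payload": {"increments": [{"gripper":0,"x":0.8,"y":0,"z":0,"ax":0,"ay":0,"az":0},{"gripper":0,"x":0.8,"y":0,"z":0,"ax":0,"ay":0,"az":0},{"gripper":0,"x":0,"y":0,"z":0,"ax":0,"ay":0,"az":0},{"gripper":0,"x":0,"y":0,"z":0,"ax":0,"ay":0,"az":0}]}}

```text
time: 62.95
tool_pos: [0.4384, -0.2869, 0.175]
ee_rot: [0.726, 0.687, -0.0, 0.0]
wrist_force: [-1.1, -0.3, -0.6]
gripper_width: 0.0255
```

Run:
```python
from bl import *
st=get_state();s=snapshot("wrist");np.savez("w30.npz",frame=s["frame"],pos=st["tool_pos"],q=st["ee_rot"])
f=s["frame"].copy()
for y in(.019,.009,-.009,-.019):
    for x in (-.114,-.15):
        u=w2px(s,b2w((x,y,.09),b),st);print((x,y),np.round(u,1));cv2.drawMarker(f,tuple(int(round(v)) for v in u),(255,0,255),0,3)
s["frame"]=f;save(s,"w30",(220,0,460,180),3.3)
```

```text
(-0.114, 0.019) [338.8  74.4]
(-0.15, 0.019) [288.4  74.4]
(-0.114, 0.009) [338.6  89. ]
(-0.15, 0.009) [288.8  89. ]
(-0.114, -0.009) [338.2 114.5]
(-0.15, -0.009) [289.4 114.6]
(-0.114, -0.019) [338.1 128.3]
(-0.15, -0.019) [289.8 128.3]
```

View pics/w30.png

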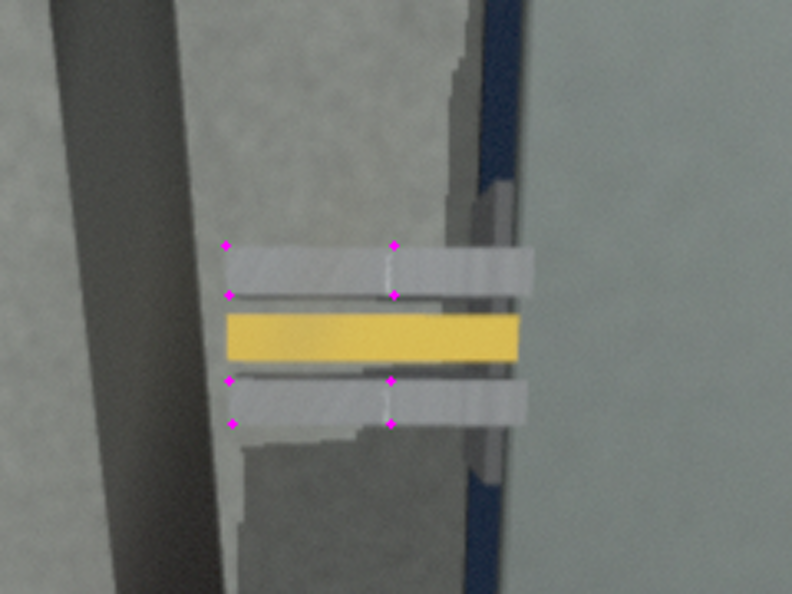

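Run:
```python
from bl import *
st=get_state();s=snapshot("wrist")
R=Ro.from_quat(st["ee_rot"]).as_matrix()
for p in [(.03,-.013,-.021),(.03,.013,-.021),(.03,-.013,.005),(.03,.013,.005),(-.05,0,-.008)]:
    print(p,np.round(w2px(s,R@np.array(p)+st["tool_pos"],st),1))
save(s,"w31",(270,170,380,390),2.7)
need(b2w((-.132,.15,.16),b),1.514,False)
# tool tilt
print(np.round(R,4))
```

```text
(0.03, -0.013, -0.021) [294.3 199.7]
(0.03, 0.013, -0.021) [351.3 199.6]
(0.03, -0.013, 0.005) [298.2 185.4]
(0.03, 0.013, 0.005) [347.  185.4]
(-0.05, 0, -0.008) [322.6 329.9]
t 63.25 tcp [ 0.4381 -0.2876  0.1745] head 1.514 az -0.0 x 4.45 y -0.12 z 0.29 gw 0.0256
[[ 5.720e-02  9.984e-01 -3.000e-04]
 [ 9.984e-01 -5.720e-02  2.000e-04]
 [ 1.000e-04 -3.000e-04 -1.000e+00]]
```

View pics/w31.png

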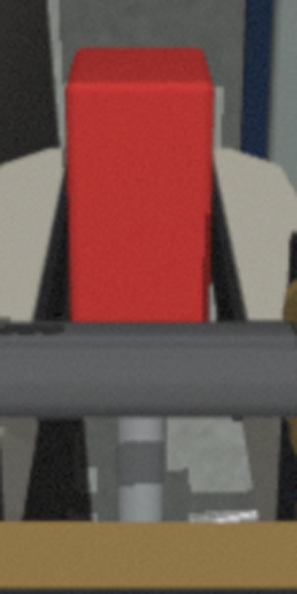

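Call:
{"api": "drive_tool", "payload": {"increments": [{"gripper":0,"x":0.9,"y":-0.03,"z":0,"ax":0,"ay":0,"az":0},{"gripper":0,"x":0.9,"y":-0.03,"z":0,"ax":0,"ay":0,"az":0},{"gripper":0,"x":0.9,"y":-0.03,"z":0,"ax":0,"ay":0,"az":0},{"gripper":0,"x":0.9,"y":-0.03,"z":0,"ax":0,"ay":0,"az":0},{"gripper":0,"x":0.85,"y":0,"z":0.4,"ax":0,"ay":0,"az":0},{"gripper":0,"x":0,"y":0,"z":0.8,"ax":0,"ay":0,"az":0},{"gripper":0,"x":0,"y":0,"z":0.7,"ax":0,"ay":0,"az":0},{"gripper":0,"x":0,"y":0,"z":0.29,"ax":0,"ay":0,"az":0},{"gripper":0,"x":0,"y":0,"z":0,"ax":0,"ay":0,"az":0},{"gripper":0,"x":0,"y":0,"z":0,"ax":0,"ay":0,"az":0}]}}

```text
time: 64.5
tool_pos: [0.4455, -0.065, 0.0666]
ee_rot: [0.727, 0.687, 0.0, 0.001]
wrist_force: [-0.5, 0.1, 0.3]
gripper_width: 0.0255
```

Run:
```python
from bl import *
need(b2w((-.132,.15,.0648),b),1.514,False)
need(b2w((-.132,.049,.0648),b),1.514,False)
s=snapshot("top");save(s,"t32",(330,150,480,250),5)
s=snapshot("scene");save(s,"s32",(190,140,340,220),5)
```

```text
t 64.6 tcp [ 0.4455 -0.0649  0.0665] head 1.514 az -0.0 x -0.01 y -0.01 z 0.03 gw 0.0254
t 64.6 tcp [ 0.4455 -0.0649  0.0665] head 1.514 az -0.0 x -2.03 y -0.01 z 0.03 gw 0.0254
```

View pics/s32.png

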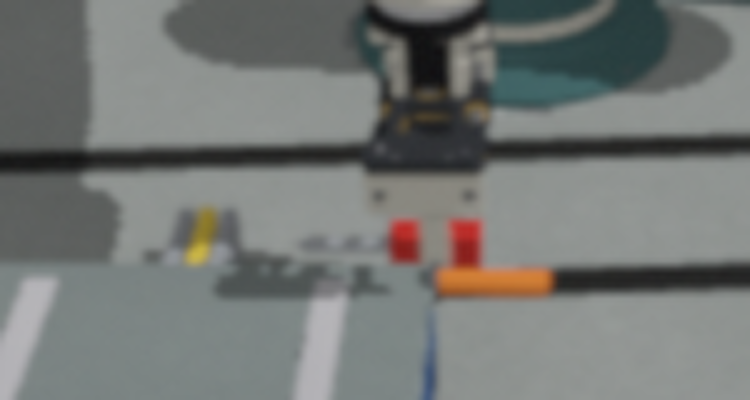

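Call:
{"api": "drive_tool", "payload": {"increments": [{"gripper":0,"x":-0.4,"y":-0.01,"z":0.03,"ax":0,"ay":0,"az":0},{"gripper":0,"x":-0.4,"y":0,"z":0,"ax":0,"ay":0,"az":0},{"gripper":0,"x":-0.1,"y":0,"z":0,"ax":0,"ay":0,"az":0},{"gripper":0,"x":-0.1,"y":0,"z":0,"ax":0,"ay":0,"az":0},{"gripper":0,"x":0,"y":0,"z":0,"ax":0,"ay":0,"az":0}]}}

```text
time: 65.32
tool_pos: [0.4416, -0.1145, 0.0638]
ee_rot: [0.727, 0.687, 0.0, 0.0]
wrist_force: [0.0, -0.3, -0.2]
gripper_width: 0.0259
```

Call:
{"api": "drive_tool", "payload": {"increments": [{"gripper":0,"x":-0.1,"y":0,"z":-0.015,"ax":0,"ay":0,"az":0},{"gripper":0,"x":-0.1,"y":0,"z":0,"ax":0,"ay":0,"az":0},{"gripper":0,"x":-0.1,"y":0,"z":0,"ax":0,"ay":0,"az":0},{"gripper":0,"x":-0.1,"y":0,"z":0,"ax":0,"ay":0,"az":0},{"gripper":0,"x":0,"y":0,"z":0,"ax":0,"ay":0,"az":0}]}}

```text
time: 65.95
tool_pos: [0.4403, -0.1349, 0.0644]
ee_rot: [0.727, 0.687, -0.0, -0.0]
wrist_force: [0.3, -0.2, -0.8]
gripper_width: 0.0257
```

Call:
{"api": "drive_tool", "payload": {"increments": [{"gripper":0,"x":-0.12,"y":0,"z":0,"ax":0,"ay":0,"az":0},{"gripper":0,"x":-0.12,"y":0,"z":0,"ax":0,"ay":0,"az":0},{"gripper":0,"x":-0.12,"y":0,"z":0,"ax":0,"ay":0,"az":0},{"gripper":0,"x":0,"y":0,"z":0,"ax":0,"ay":0,"az":0}]}}

```text
time: 66.45
tool_pos: [0.4393, -0.153, 0.0644]
ee_rot: [0.727, 0.687, -0.0, -0.0]
wrist_force: [-0.5, 0.0, -1.3]
gripper_width: 0.0254
```

Run:
```python
from bl import *
need(b2w((-.132,.049,.0648),b),1.514,False)
print(get_state()["wrist_force"])
```

```text
t 66.55 tcp [ 0.4393 -0.1526  0.0644] head 1.514 az -0.0 x -0.27 y 0.01 z -0.01 gw 0.0255
[ 0.07607985  0.09315414 -0.01759707]
```

Call:
{"api": "drive_tool", "payload": {"increments": [{"gripper":0,"x":-0.1,"y":0,"z":0,"ax":0,"ay":0,"az":0},{"gripper":0,"x":-0.1,"y":0,"z":0,"ax":0,"ay":0,"az":0},{"gripper":0,"x":-0.04,"y":0,"z":0,"ax":0,"ay":0,"az":0},{"gripper":0,"x":-0.02,"y":0,"z":0,"ax":0,"ay":0,"az":0},{"gripper":0,"x":0,"y":0,"z":0,"ax":0,"ay":0,"az":0}]}}

```text
time: 67.18
tool_pos: [0.4386, -0.1655, 0.0645]
ee_rot: [0.727, 0.687, 0.0, -0.0]
wrist_force: [-0.8, 0.1, -0.6]
gripper_width: 0.026
```

Call:
{"api": "drive_tool", "payload": {"increments": [{"gripper":0,"x":-0.02,"y":0,"z":0,"ax":0,"ay":0,"az":0},{"gripper":0,"x":0,"y":0,"z":0,"ax":0,"ay":0,"az":0}]}}

```text
time: 67.42
tool_pos: [0.4387, -0.1655, 0.0645]
ee_rot: [0.727, 0.687, 0.001, -0.001]
wrist_force: [0.2, 10.4, 1.6]
gripper_width: 0.0255
```

Call:
{"api": "drive_tool", "payload": {"increments": [{"gripper":0,"x":-0.01,"y":0,"z":0,"ax":0,"ay":0,"az":0},{"gripper":0,"x":0,"y":0,"z":0,"ax":0,"ay":0,"az":0}]}}

```text
time: 67.68
tool_pos: [0.4387, -0.1656, 0.0645]
ee_rot: [0.727, 0.687, 0.001, -0.001]
wrist_force: [1.2, 14.2, 2.8]
gripper_width: 0.0256
```

Run:
```python
from bl import *
need(b2w((-.132,.049,.0648),b),1.514,False)
print(get_state()["wrist_force"])
s=snapshot("scene");save(s,"s33",(190,140,340,220),5)
```

```text
t 67.78 tcp [ 0.4387 -0.1656  0.0644] head 1.515 az 0.0 x -0.01 y 0.01 z -0.01 gw 0.0257
[ 0.52227348 14.35185327  1.91152874]
```

View pics/s33.png

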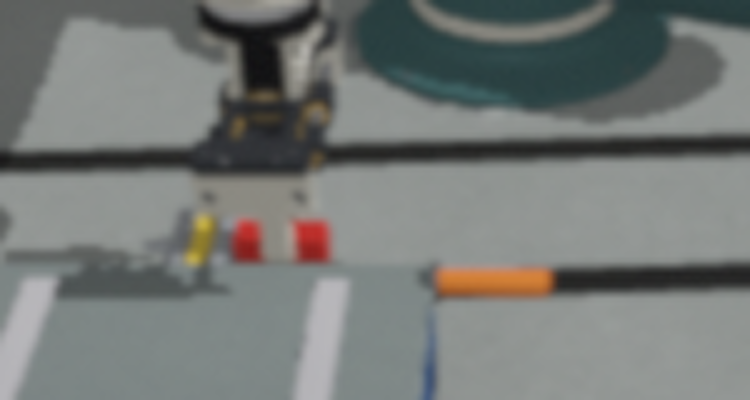

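Call:
{"api": "drive_tool", "payload": {"increments": [{"gripper":0.4,"x":0.005,"y":0,"z":0,"ax":0,"ay":0,"az":0},{"gripper":0.4,"x":0,"y":0,"z":0,"ax":0,"ay":0,"az":0},{"gripper":0.4,"x":0,"y":0,"z":0,"ax":0,"ay":0,"az":0},{"gripper":0.4,"x":0,"y":0,"z":0,"ax":0,"ay":0,"az":0},{"gripper":0.4,"x":0,"y":0,"z":-0.4,"ax":0,"ay":0,"az":0},{"gripper":0.4,"x":0,"y":0,"z":-0.9,"ax":0,"ay":0,"az":0},{"gripper":0.4,"x":0,"y":0,"z":-0.9,"ax":0,"ay":0,"az":0},{"gripper":0.4,"x":-0.8,"y":0,"z":-0.6,"ax":0,"ay":0,"az":0},{"gripper":0.4,"x":-0.9,"y":0,"z":0,"ax":0,"ay":0,"az":0},{"gripper":0.4,"x":-0.2,"y":0,"z":0,"ax":0,"ay":0,"az":0},{"gripper":0.4,"x":0,"y":0,"z":0,"ax":0,"ay":0,"az":0}]}}

```text
time: 69.2
tool_pos: [0.433, -0.2618, 0.205]
ee_rot: [0.727, 0.686, 0.0, -0.0]
wrist_force: [0.1, 0.2, 0.4]
gripper_width: 0.037
```

Run:
```python
from bl import *
st=get_state();s=snapshot("wrist")
f=s["frame"]
for y in(.019,-.042,.079): print(y,np.round(w2px(s,b2w((-.132,y,.072 if y<.02 else .085),b),st),1))
save(s,"w34",(220,0,460,200),3)
s=snapshot("scene");save(s,"s34",(140,130,400,260),3)
```

```text
0.019 [322.5 110.2]
-0.042 [322.4 178.1]
0.079 [322.6  32.6]
```

View pics/w34.png

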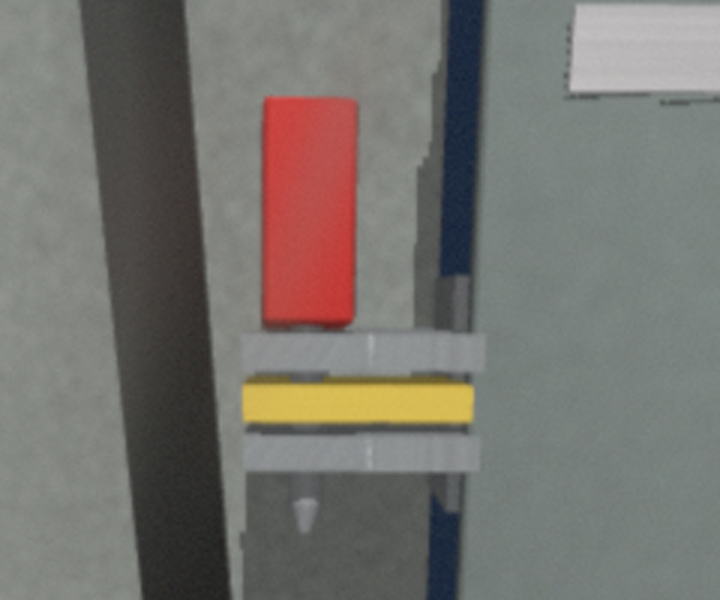

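View pics/s34.png

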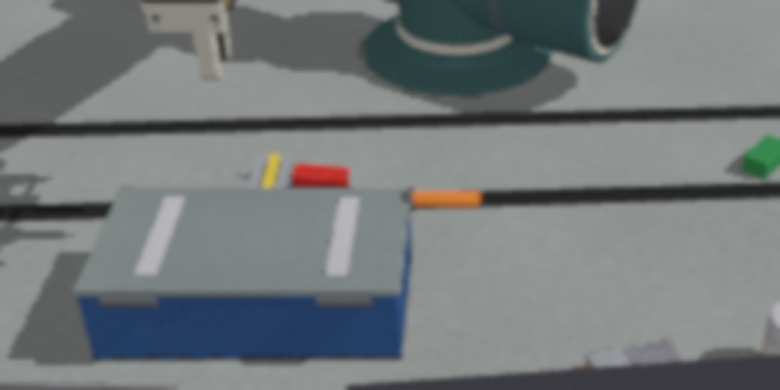

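Run:
```python
from bl import *
s=snapshot("top");save(s,"t35")
f0=cv2.imread("pics/top0.png")[:,:,::-1]
for n in ["tin","brush","offcut","jar","rule"]:
    d=silhouettes(s,n); print(n,d and (round(d[0]["p"],2),np.round(d[0]["box"]).tolist()))
print(sign_off())
```

```text
tin (0.71, [202.0, 135.0, 226.0, 159.0])
brush (0.55, [281.0, 138.0, 330.0, 156.0])
offcut (0.88, [180.0, 232.0, 201.0, 255.0])
jar (0.9, [202.0, 136.0, 226.0, 160.0])
rule (0.62, [491.0, 224.0, 503.0, 251.0])
the job is handed in; nothing more can be done
None
```

View pics/t35.png

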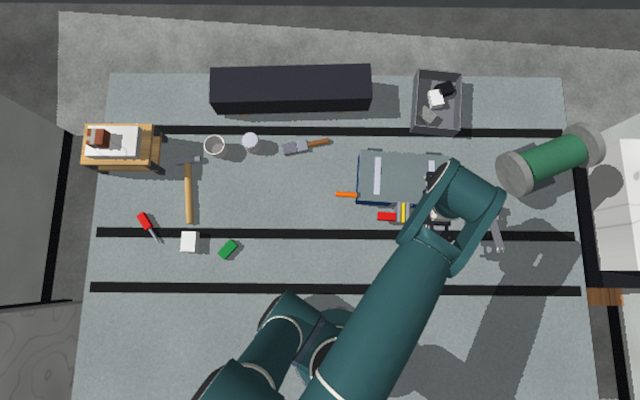

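The job is done and handed in at about 69 s. Sign-off gave no verdict, so the result rests on my own checks.

**What I did:**
- I raised the lid to about 1.7 rad and it stayed open.
- The yellow and dark chisels went into the long bay. The red-brown block and the larger green block went into the short bay. I never saw the blue chisel, so I treated it as absent.
- I lowered the lid slowly, pressing until it met a hard stop at about 28 N.
- I took the pin farthest to the robot's right and pushed it through both ears and the tongue from the left, until it pressed on the ear at about 14 N. Then I let go.

**Last checks:**
- **Lid:** it looked flat and shut in the scene picture. I inferred this from the hard stop, the picture and the pin passing through the tongue; I did not measure the angle.
- **Pin:** its tip shows beyond the far ear. A gap of about 1–2 mm shows between handle and ear after release, inside the 7 mm limit.
- **Tools:** both chisels and both blocks were in their bays in the top picture before I shut the lid.
- **Bystanders:** none looked moved in the last top picture. The rule was partly hidden by the arm, and the network once reported the pot as the tin; the tin is visible where it stood.

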